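# Leak-test a batch of moulded housings

## Task

Give this batch of black moulded housings its leak test: turn both yellow cam fasteners on the blue chamber to unlocked, swing the panel fully open, and set every black housing standing loose on the bench side by side on the chamber floor, none on top of another. Then shut the panel completely, turn both fasteners back to locked, and only then press the green test button fully down and let it come back up. Leave the can, the brush and the scrap bin as they are.

Things in the scene. Friction and masses are not known exactly. Their poses are not given: they have to be found in the camera images.
- chamber_in (a point): Centre of the inner floor of the blue leak-test chamber, an open-topped box fixed to the bench: 240 x 240 mm outside, 220 x 220 inside. Floor 20 mm above the bench, rim 100 mm above the bench. Site y points to the panel's hinge side, -y to the side with handle and fasteners, z up. It stands turned by up to 0.15 rad from the bench axes.
- panel (a joint): Hinge angle of the chamber's access panel, rad: 0 = shut (flat on the rim), stop at 1.8 = standing open, just past upright. Hinged on the chamber's +y edge; the free edge lifts up and over towards +y. About 4 N at the handle lifts it; let go above about 1.3 rad it stays, lower down it sinks slowly shut by itself.
- panel_handle (a point): Middle of the panel's handle: round steel bar 10 mm thick, 90 mm long (along point x = chamber x) on two posts 80 mm apart, bar centre 40 mm above the panel's upper face, 25 mm in from the free edge, 215 mm from the hinge axis along the panel and 52 mm above its underside. The bar can turn between finger pads, so a gripper can keep pointing down all the way.
- panel_hinge (a point): Middle of the panel's hinge axis, which runs along the chamber's x at the height of the rim. The panel (240 x 240 mm, 12 mm thick, grey frame and clear window) runs from here towards its own -y; its underside is at this height when shut. It turns with the panel.
- cam_near (a joint): Near (robot-side) cam fastener angle, rad: 0 = locked (wing points at the red dots, across the panel's free edge), 1.57 = unlocked (wing at the green dots, along the edge). Unlock = quarter turn COUNTER-CLOCKWISE from above; stops at both ends; 0.06 N m, stays where left. Locked, a hidden tongue under the panel hooks the rim and the panel cannot lift; it locks only with the panel fully shut.
- cam_far (a joint): Far cam fastener angle, rad: 0 = locked (wing points at the red dots, across the panel's free edge), 1.57 = unlocked (wing at the green dots, along the edge). Unlock = quarter turn COUNTER-CLOCKWISE from above; stops at both ends; 0.06 N m, stays where left. Locked, a hidden tongue under the panel hooks the rim and the panel cannot lift; it locks only with the panel fully shut.
- cam_near_grip (a point): Near (robot-side) cam fastener: middle of its yellow wing, on its turning axis, 24 mm above the panel's upper face. Wing 12 mm thick (point x), 46 mm long (point y), top 34 mm above the panel; under it a 34 mm wide, 6 mm high dark disc. The point turns with the fastener, z along its axis. On the panel, 215 mm from the hinge axis, 88 mm from the handle's middle.
- cam_far_grip (a point): Far cam fastener: middle of its yellow wing, on its turning axis, 24 mm above the panel's upper face. Wing 12 mm thick (point x), 46 mm long (point y), top 34 mm above the panel; under it a 34 mm wide, 6 mm high dark disc. The point turns with the fastener, z along its axis. On the panel, 215 mm from the hinge axis, 88 mm from the handle's middle.
- test_button (a joint): Travel of the green test button, m: 0 = up, 0.008 = fully down. Spring loaded, fully down takes 5 N; comes back up when released.
- test_button_top (a point): Centre of the top face of the green round test button, 40 mm across, on a grey 60 x 60 mm control box fixed to the bench, 84 mm above the bench; pressed straight down.
- spray_can: Bystander: can, 56 mm across, 120 mm tall, standing on the bench; origin at the centre of its underside.
- brush: Bystander: hand brush, about 170 mm long, lying on the bench; origin near its middle on its underside.
- scrap_bin: Bystander: grey open bin 150 x 120 x 80 mm with black trimmings, 1.6 kg; origin at the centre of its underside.
- housing1_mid (a point): Middle of housing1, a black moulded housing, 46 mm (its x) by 72 mm (its y) by 48 mm high (its z), about 0.12 kg: a block 34 mm high with a 28 mm wide, 54 mm long ridge on top. At the start it stands on the bench, this point 24 mm up. Two or three of the four are there; None for the whole run if absent.
- housing2_mid (a point): Middle of housing2, a black moulded housing, 46 mm (its x) by 72 mm (its y) by 48 mm high (its z), about 0.12 kg: a block 34 mm high with a 28 mm wide, 54 mm long ridge on top. At the start it stands on the bench, this point 24 mm up. Two or three of the four are there; None for the whole run if absent.
- housing3_mid (a point): Middle of housing3, a black moulded housing, 46 mm (its x) by 72 mm (its y) by 48 mm high (its z), about 0.12 kg: a block 34 mm high with a 28 mm wide, 54 mm long ridge on top. At the start it stands on the bench, this point 24 mm up. Two or three of the four are there; None for the whole run if absent.
- housing4_mid (a point): Middle of housing4, a black moulded housing, 46 mm (its x) by 72 mm (its y) by 48 mm high (its z), about 0.12 kg: a block 34 mm high with a 28 mm wide, 54 mm long ridge on top. At the start it stands on the bench, this point 24 mm up. Two or three of the four are there; None for the whole run if absent.

How it is judged:
On the way, in this order (a step that is already met when the one before it is completed fails the run):
1. both cam fasteners turned to unlocked with the panel still shut (value of joint each of cam_near, cam_far above 1.3 rad and value of joint panel below 0.05 rad), for 0.1 s.
2. panel swung fully open (value of joint panel above 1.45 rad), for 0.2 s.
3. every housing on the chamber floor, with the panel open (x of housing1_mid in the frame of chamber_in between -0.1 and 0.1 m and y of housing1_mid in the frame of chamber_in between -0.1 and 0.1 m and z of housing1_mid in the frame of chamber_in between 0 and 0.055 m and x of housing2_mid in the frame of chamber_in between -0.1 and 0.1 m and y of housing2_mid in the frame of chamber_in between -0.1 and 0.1 m and z of housing2_mid in the frame of chamber_in between 0 and 0.055 m and x of housing3_mid in the frame of chamber_in between -0.1 and 0.1 m and y of housing3_mid in the frame of chamber_in between -0.1 and 0.1 m and z of housing3_mid in the frame of chamber_in between 0 and 0.055 m and x of housing4_mid in the frame of chamber_in between -0.1 and 0.1 m and y of housing4_mid in the frame of chamber_in between -0.1 and 0.1 m and z of housing4_mid in the frame of chamber_in between 0 and 0.055 m and value of joint panel above 1.2 rad), for 0.2 s.
4. panel shut again over the housings (value of joint panel below 0.02 rad and x of housing1_mid in the frame of chamber_in between -0.1 and 0.1 m and y of housing1_mid in the frame of chamber_in between -0.1 and 0.1 m and z of housing1_mid in the frame of chamber_in between 0 and 0.055 m and x of housing2_mid in the frame of chamber_in between -0.1 and 0.1 m and y of housing2_mid in the frame of chamber_in between -0.1 and 0.1 m and z of housing2_mid in the frame of chamber_in between 0 and 0.055 m and x of housing3_mid in the frame of chamber_in between -0.1 and 0.1 m and y of housing3_mid in the frame of chamber_in between -0.1 and 0.1 m and z of housing3_mid in the frame of chamber_in between 0 and 0.055 m and x of housing4_mid in the frame of chamber_in between -0.1 and 0.1 m and y of housing4_mid in the frame of chamber_in between -0.1 and 0.1 m and z of housing4_mid in the frame of chamber_in between 0 and 0.055 m), for 0.2 s.
5. both fasteners locked, panel shut (value of joint each of cam_near, cam_far below 0.25 rad and value of joint panel below 0.02 rad), for 0.2 s.
6. test button pressed fully down (all of step 5 and value of joint test_button above 0.0068 m), for 0.05 s.
At the end, for the whole second after the job is handed in: Every housing that was present lies inside the chamber on its floor (its middle within 100 mm of the floor's centre along both chamber axes and less than 55 mm above it), panel shut (under 0.02 rad), both fasteners locked (under 0.25 rad), button back up (under 1.5 mm), nothing held (all of step 5 and x of housing1_mid in the frame of chamber_in between -0.1 and 0.1 m and y of housing1_mid in the frame of chamber_in between -0.1 and 0.1 m and z of housing1_mid in the frame of chamber_in between 0 and 0.055 m and x of housing2_mid in the frame of chamber_in between -0.1 and 0.1 m and y of housing2_mid in the frame of chamber_in between -0.1 and 0.1 m and z of housing2_mid in the frame of chamber_in between 0 and 0.055 m and x of housing3_mid in the frame of chamber_in between -0.1 and 0.1 m and y of housing3_mid in the frame of chamber_in between -0.1 and 0.1 m and z of housing3_mid in the frame of chamber_in between 0 and 0.055 m and x of housing4_mid in the frame of chamber_in between -0.1 and 0.1 m and y of housing4_mid in the frame of chamber_in between -0.1 and 0.1 m and z of housing4_mid in the frame of chamber_in between 0 and 0.055 m and value of joint test_button below 0.0015 m); the robot touches nothing.
It fails at once if the spray can shifted more than 30 mm or tipped (distance of spray_can from where it was at the start of the episode above 0.03 m or angle between spray_can's own z axis and vertical above 0.4 rad).
It fails at once if the brush shifted more than 30 mm (distance of brush from where it was at the start of the episode above 0.03 m).
It fails at once if the scrap bin shifted more than 30 mm or tipped (distance of scrap_bin from where it was at the start of the episode above 0.03 m or angle between scrap_bin's own z axis and vertical above 0.4 rad).
It fails at once if test button pressed while the panel is not shut or a fastener is not locked (value of joint test_button above 0.004 m and (value of joint panel above 0.04 rad or value of joint any of cam_near, cam_far above 0.4 rad)).
Of housing1, housing2, housing3, housing4 only 2 to 3 are there at a start; the rules pass over those that are not, and their reading is None.
At some moment in a run one of housing1, housing2, housing3, housing4 may be knocked a few centimetres aside while the robot is not near it.
Once in a run the grip may slacken for a moment while it holds something.
It also fails if it takes over 210 s, if anything falls off the work surface, if the arm or the gripper's body presses on something with over 40 N, if the wrist force passes 120 N, or if a joint passes its speed limit or range.

## Robot

A 6-joint arm with a two-finger parallel gripper is mounted at the origin on the work surface. World frame = base frame: x ahead of the robot, y to its left, z up, the work surface at z = 0. Lengths are in m, angles in rad, forces in N, time in s.
With the tool pointing down it reaches from about 0.2 to 0.875 m from the base axis. Payload 3.4 kg.
Tool frame: the origin (TCP) lies between the finger pads; the fingertips stand 25 mm ahead of it and the grasp point (between the pads) lies 6 mm ahead of it (env.tcp_to_tips is the distance from the TCP to the fingertips, in m); z points along the fingers, y is the direction in which the jaws open and shut (so a half turn about z gives the same grasp; the last joint's range is limited). The gripper opens to 94 mm and grips with 3 to 60 N. Pads are 16 mm wide; open, the fingers measure 119 mm over their backs; the gripper's body (75 mm by 177 mm) begins 78 mm behind the grasp point.
Start: joints at [1.197, 0.276, 1.505, -0, 1.361, -0.121], TCP at [0.144, 0.557, 0.198] pointing down, gripper open.
Joint ranges: [-2.89, 2.89], [-0.75, 2.08], [0.22, 2.7], [-1.18, 4.32], [0.11, 2.71], [-2.7, 2.7]. Speed limits (rad/s): [2.57, 2.57, 3.14, 3.14, 3.14, 3.14].

## Interface

Orientations are given as [roll, pitch, yaw] about the fixed x, y, z axes, in that order (R = Rz(yaw) Ry(pitch) Rx(roll)).
In Python, from plant import observe, vision, hand_in, spotter, env gives the robot as it stands.
- The arm moves only by the shell command python3 -m crank 'ROWS' [OPENING] [FORCE]. ROWS is JSON, a list of rows, each a list of 6 numbers: the shift along the world's x, y, z in cm, then the turn, a rotation vector about the world's x, y, z in degrees. In form: [[dx, dy, dz, wx, wy, wz], ...]. A call has 1 to 8 rows; each row is the pose to reach, as a shift and turn from the pose measured when the call began; what a row does not reach only later rows make up. A row lasts 1/10 s, in which the tool goes at most 50 mm and 8.59 degrees, less where a joint would pass 70% of its speed; a pose out of reach is approached as far as the arm can. A call with a gripper value outside its range is refused whole. OPENING is the opening, from 0 (shut) to 1 (fully open), set as the call begins (- or left out, the last holds). The fingers move at their own pace and stop on an object; FORCE is the grip in N (left out, the last holds). Time passes only in rows, so rows that repeat a pose let the fingers close. It gives the time, the measured TCP pose, the force and the opening at its end, in the units of the state.
- observe(): the state, without advancing time (a new reading comes with each control period).
- vision.grab_frame(name): name is "scene" or "top"; returns the picture (400x640x3 uint8, red, green, blue); there is no depth.
- vision.camera_model(name): a dict with "camera_matrix" (3x3 intrinsics, pixels), "rvec" (rotation vector, rad) and "tvec" (3), from world to camera coordinates, as OpenCV has them. Camera axes: x right, y down, z forward; pixel columns grow to the right and rows downward; lengths in m; the calibration is good to about 2 mm. A picture is of the moment at which its call begins. camera_model takes no time and is no camera call.
- hand_in(): hands the job in, once; it reports no verdict.
Trained networks look in the newest picture that a camera, given by its name, has taken for a name from the list of things; names that differ only in an ending like _2 or _b are one class to them, and where a whole thing is asked for, a point or a joint stands for the part that bears it (a point fixed in the world has none). Each returns a list of dicts, best first, with "score" (0 to 1); they miss things now and then, are a little off and sometimes report something else, mostly with a low value. They report only what shows in the picture. A call takes as long as a camera call.
- spotter.boxes_of(camera, target): "xy" ([column, row] in pixels, amid what is visible of it).
The state is a dict: "t": time; "q": joint angles; "joint_velocities": joint speeds; "joint_torque": joint torques, N m; "position": TCP position; "ee_rot": TCP orientation; "force": force on the tool from outside, world axes, zero at the start; "wrist_torque": the same for the moment, N m; "width": finger opening in m.
Only numpy, scipy, OpenCV 4.12 (cv2) and the standard library are available. Lean on these libraries where they do the work, as an engineer would, in place of code of your own. Each camera call takes 0.05 s, during which the arm holds its last target.

## Working session

There is one attempt and no reset: what is moved stays moved. The work goes in short steps, Python scripts to look and compute and a shell command to move; the robot and the scene stay as the last step left them, time stands still between calls to the robot, and variables do not carry over. Pictures are saved under pics/ and viewed, and the job is handed in when it is done.

```bash
ls; mkdir -p pics
python3 - <<'E'
from plant import observe, vision, spotter, env
import cv2
print(observe())
for c in ["scene","top"]:
    im=vision.grab_frame(c); cv2.imwrite(f"pics/{c}0.png",im[:,:,::-1])
    m=vision.camera_model(c); print(c,m)
    for n in ["panel_handle","cam_near_grip","cam_far_grip","test_button_top","housing1_mid","spray_can","brush","scrap_bin","panel","chamber_in","panel_hinge"]:
        try: print(n,[(r['xy'],round(r['score'],2)) for r in spotter.boxes_of(c,n)])
        except Exception as e: print(n,e)
E
```

```text
pics
{'t': 0.0, 'q': array([ 1.19698085e+00,  2.76588169e-01,  1.50607898e+00, -2.89826563e-05,
        1.36066183e+00, -1.20976908e-01]), 'joint_velocities': array([-0.00142038, -0.00121554, -0.0008326 ,  0.00197124, -0.00015483,
       -0.00086872]), 'joint_torque': array([-1.22099751e-03, -4.04594600e+01, -2.37234467e+01,  6.98697707e-02,
        3.45869875e-02, -1.18300222e-04]), 'position': array([0.14364041, 0.55620507, 0.1972302 ]), 'ee_rot': array([-3.13986560e+00, -1.81415194e-04,  2.88876000e+00]), 'force': array([-0.74086075,  0.38129251, -0.55635911]), 'wrist_torque': array([-0.03273106,  0.00021532, -0.02557438]), 'width': 0.09351876455391607}
scene {'camera_matrix': array([[444.86416853,   0.        , 311.66358772],
       [  0.        , 444.86416853, 193.11623812],
       [  0.        ,   0.        ,   1.        ]]), 'rvec': array([ 1.18934786,  2.26066917, -1.02639759]), 'tvec': array([ 0.2757295 , -0.26906239,  1.66044092])}
panel_handle [([328.5, 188.0], 0.79)]
cam_near_grip [([328.6, 154.1], 0.74), ([259.3, 149.3], 0.16)]
cam_far_grip [([326.6, 155.5], 0.61), ([283
[... 357 characters left out ...]
.94398616,   0.        , 312.97465761],
       [  0.        , 362.94398616, 199.26050093],
       [  0.        ,   0.        ,   1.        ]]), 'rvec': array([ 2.17957399, -2.21877239,  0.07233251]), 'tvec': array([0.0528474 , 0.61846169, 1.30239898])}
panel_handle [([288.6, 221.3], 0.61)]
cam_near_grip [([315.8, 246.0], 0.62)]
cam_far_grip []
test_button_top [([355.1, 230.9], 0.52)]
housing1_mid [([390.4, 205.7], 0.76), ([315.7, 250.2], 0.39)]
spray_can [([364.0, 155.7], 0.62), ([398.5, 251.2], 0.28)]
brush [([300.9, 160.0], 0.68)]
scrap_bin [([177.0, 238.8], 0.97), ([319.5, 249.2], 0.18)]
panel [([291.3, 220.8], 0.78)]
chamber_in [([293.9, 220.6], 0.94)]
panel_hinge [([291.5, 218.3], 0.6)]
```

View pics/scene0.png

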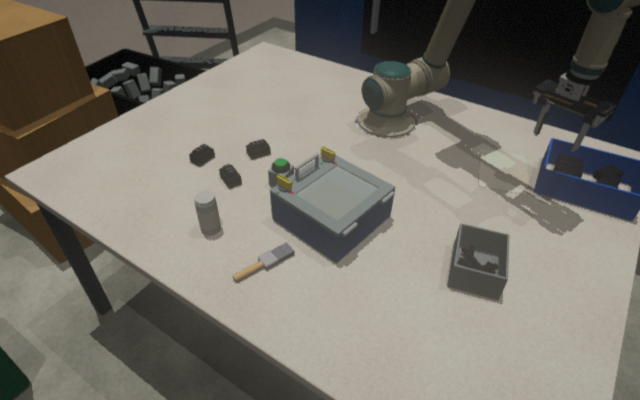

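View pics/top0.png

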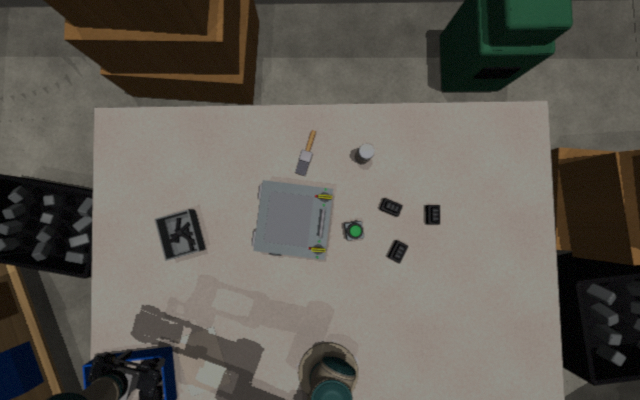

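Run:
```python
import cv2
a=cv2.imread("pics/top0.png")[130:330,220:450]; cv2.imwrite("pics/top0z.png",cv2.resize(a,None,fx=3.4,fy=3,interpolation=2)[:600,:800])
a=cv2.imread("pics/scene0.png")[100:300,190:420]; cv2.imwrite("pics/scene0z.png",cv2.resize(a,None,fx=3.4,fy=3,interpolation=2)[:600,:800])
```

```text
(no output)
```

View pics/top0z.png

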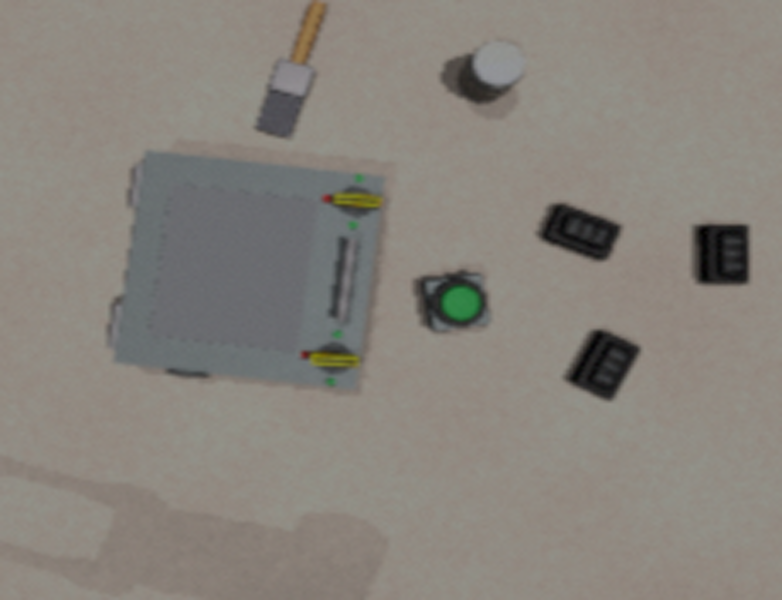

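View pics/scene0z.png

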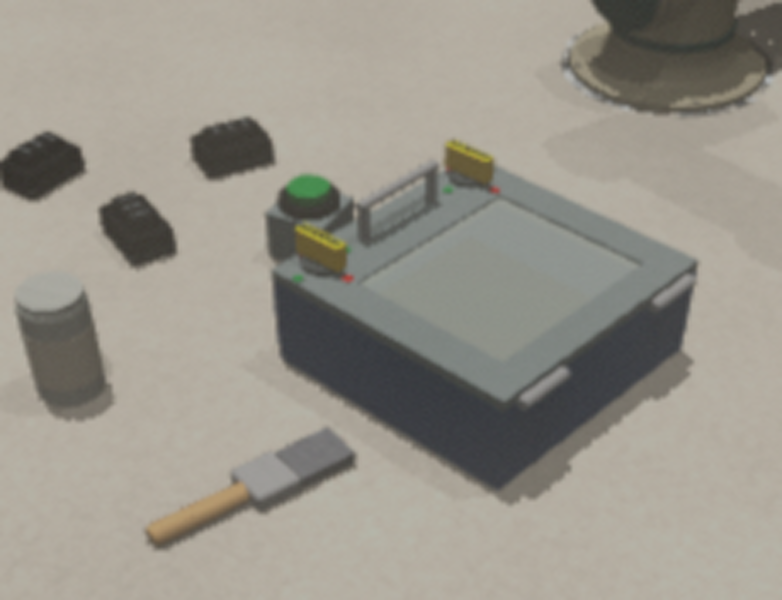

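```bash
cat > h.py <<'E'
import numpy as np, cv2
from plant import observe, vision, spotter, env
M={c:vision.camera_model(c) for c in("top","scene")}
def proj(c,P):
    m=M[c]; return cv2.projectPoints(np.float64(P).reshape(-1,1,3),m["rvec"],m["tvec"],m["camera_matrix"],None)[0].reshape(-1,2)
def back(c,uv,z):
    m=M[c];R=cv2.Rodrigues(m["rvec"])[0];C=-R.T@m["tvec"]
    d=R.T@np.linalg.inv(m["camera_matrix"])@np.array([uv[0],uv[1],1.]); return C+d*(z-C[2])/d[2]
def shot(name,cam,box=None,s=3):
    im=vision.grab_frame(cam)[:,:,::-1]
    if box: a,b,c,d=box; im=cv2.resize(im[b:d,a:c],None,fx=s,fy=s,interpolation=cv2.INTER_CUBIC)
    cv2.imwrite(f"pics/{name}.png",im); return im
def st():
    o=observe(); print("t",round(o['t'],2),"pos",o['position'].round(4),"rpy",np.degrees(o['ee_rot']).round(2),"F",o['force'].round(1),"w",round(o['width'],4)); return o
def cw(P,p): # chamber->world
    x,y,a=p;c,s=np.cos(a),np.sin(a);P=np.atleast_2d(P)
    return np.c_[x+c*P[:,0]-s*P[:,1],y+s*P[:,0]+c*P[:,1],P[:,2]]
E
python3 - <<'E'
from h import *
from scipy.optimize import least_squares
f=lambda l,ox,oy,sx,sy:[(ox+u/sx,oy+v/sy) for u,v in l]
top=f([(148,152),(385,177),(358,391),(114,361)],220,130,3.4,3)
sc=f([(273,270),(503,405),(696,262)],190,100,3.4,3)
W=.12
Pt=[(W,W,.112),(W,-W,.112),(-W,-W,.112),(-W,W,.112)]
Ps=[(W,-W,.112),(W,W,.112),(-W,W,.112)]
r=lambda p:np.r_[(proj("top",cw(Pt,p))-top).ravel(),(proj("scene",cw(Ps,p))-sc).ravel()]
s=least_squares(r,[.4,.07,-.1]);print(s.x,s.fun.round(1))
p=s.x
for n,P in dict(near=(-.088,-.095,.136),far=(.088,-.095,.136),handle=(0,-.095,.152)).items(): print(n,cw(P,p),proj("top",cw(P,p)),proj("scene",cw(P,p)))
# button: z .084
print("btn",back("top",(220+461/3.4,130+304/3),.084),back("scene",(190+310/3.4,100+187/3),.084))
E
```

```text
[ 0.54819181  0.11029367 -0.14509912] [-0.9 -1.3 -0.1 -0.6 -1.  -0.9 -0.6  0.  -0.8 -1.  -0.1 -1.9  0.5 -1.4]
near [[0.44738045 0.02901593 0.136     ]] [[318.21862446 249.53164834]] [[327.83546046 152.02786146]]
far [[0.62153097 0.003568   0.136     ]] [[324.9149259  196.41709862]] [[284.2188868  180.55201501]]
handle [[0.53445571 0.01629197 0.152     ]] [[321.7501851  222.91713146]] [[306.85391366 161.10109347]]
btn [ 0.50272472 -0.10179211  0.084     ] [ 0.50927458 -0.09540647  0.084     ]
```

```bash
cat >> h.py <<'E'
def blobs(mask,mn=4):
    n,l,s,c=cv2.connectedComponentsWithStats(mask.astype(np.uint8)); return [(c[i].round(1),int(s[i,4]),i) for i in range(1,n) if s[i,4]>=mn],l
def tri(ut,us):
    from scipy.optimize import least_squares
    x=back("top",ut,.1); r=least_squares(lambda P:np.r_[proj("top",P)[0]-ut,proj("scene",P)[0]-us],x); return r.x,r.fun.round(1)
E
python3 - <<'E'
from h import *
for c in("top","scene"):
    im=cv2.imread(f"pics/{c}0.png"); hsv=cv2.cvtColor(im,cv2.COLOR_BGR2HSV)
    for n,lo,hi in[("yel",(22,150,80),(35,255,255)),("grn",(50,120,60),(80,255,255))]:
        b,_=blobs(cv2.inRange(hsv,lo,hi)>0,3)
        print(c,n,[x[:2] for x in b if 130<x[0][1]<270])
im=cv2.imread("pics/top0.png"); g=im.max(2)
m=(g<70); m[:185]=0;m[270:]=0;m[:,:370]=0;m[:,450:]=0
b,l=blobs(m,60)
for c,a,i in b:
    ys,xs=np.where(l==i); r=cv2.minAreaRect(np.c_[xs,ys].astype(np.float32)); print(c,a,r)
    box=cv2.boxPoints(r); P=np.array([back("top",q,.02) for q in box]); ctr=back("top",r[0],.03)
    e=P[1]-P[0],P[2]-P[1]; e=sorted(e,key=np.linalg.norm); print(ctr.round(4),[np.linalg.norm(k).round(3) for k in e],"long axis deg",np.degrees(np.arctan2(e[1][1],e[1][0])).round(1))
E
```

```text
top yel [(array([324.6, 196.4]), 46), (array([317.9, 249.4]), 50)]
top grn [(array([355. , 230.6]), 108)]
scene yel [(array([327.1, 150.5]), 16), (array([283.6, 179.2]), 27)]
scene grn [(array([280.4, 161.8]), 40)]
[390.1 206.8] 269 ((390.11212158203125, 206.90518188476562), (21.14034080505371, 12.86803150177002), 23.198589324951172)
[ 0.5861 -0.2353  0.03  ] [np.float64(0.047), np.float64(0.077)] long axis deg -114.3
[432. 214.] 282 ((432.0, 214.0), (18.0, 14.0), 90.0)
[ 0.5579 -0.3857  0.03  ] [np.float64(0.051), np.float64(0.065)] long axis deg 177.9
[397.  250.9] 287 ((397.0000305175781, 251.00001525878906), (14.310833930969238, 19.677398681640625), 26.56505012512207)
[ 0.4279 -0.2553  0.03  ] [np.float64(0.051), np.float64(0.071)] long axis deg -28.3
```

```bash
python3 -m crank '[[2.3,-4,2,0,0,-8],[4.6,-8,2.5,0,0,-16],[6.9,-12,2.5,0,0,-24],[9.2,-16,2.5,0,0,-32],[11.5,-20,2.5,0,0,-40],[13.8,-24,2.5,0,0,-48],[16.1,-28,2.5,0,0,-56],[18.4,-32,2.5,0,0,-64]]' 0.42 30; python3 -c "
from h import *;st()"
```

```text
t: 2.0
position: [0.3284, 0.2352, 0.2234]
ee_rot: [3.14, -0.0, 1.766]
force: [0.5, -0.1, -0.3]
width: 0.04
t 2.0 pos [0.3284 0.2352 0.2234] rpy [ 1.7993e+02 -2.0000e-02  1.0121e+02] F [ 0.5 -0.1 -0.3] w 0.04
```

```bash
python3 -m crank '[[2.4,-4.1,0,0,0,-7],[4.8,-8.2,0,0,0,-14],[7.2,-12.4,-0.8,0,0,-19.5],[9.5,-16.5,-1.5,0,0,-19.5],[11.9,-20.6,-2,0,0,-19.5],[11.9,-20.6,-2,0,0,-19.5],[11.9,-20.6,-2,0,0,-19.5]]'; python3 -c "
from h import *;st(); shot('a1','top',(240,150,400,300),4);shot('a2','scene',(220,80,380,230),4)"
```

```text
t: 2.7
position: [0.4474, 0.0284, 0.2031]
ee_rot: [3.142, -0.001, 1.423]
force: [0.1, 0.2, 1.2]
width: 0.0397
t 2.7 pos [0.4474 0.0284 0.2031] rpy [ 1.800e+02 -5.000e-02  8.155e+01] F [0.1 0.2 1.2] w 0.0397
```

View pics/a1.png

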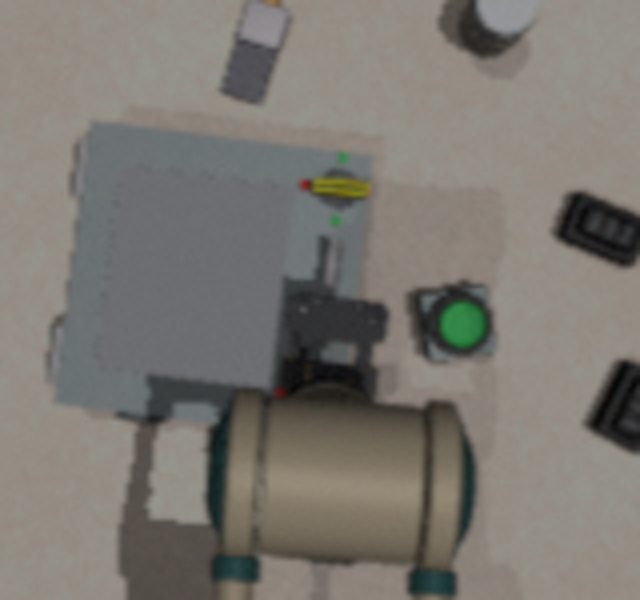

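View pics/a2.png

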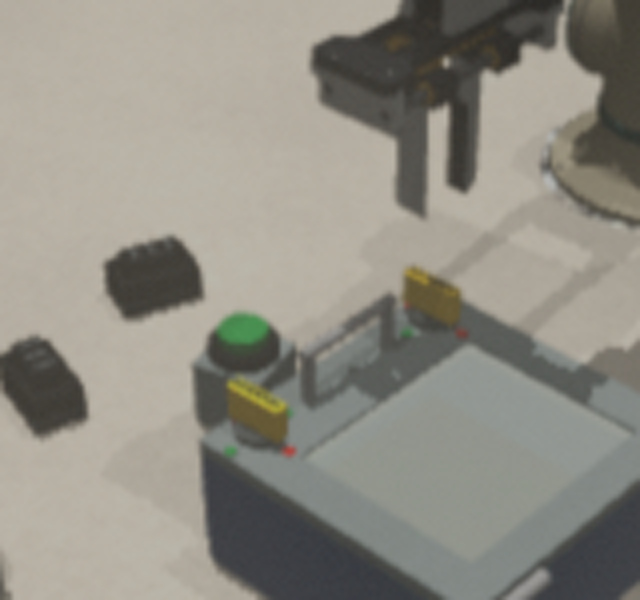

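The gripper straddles the near wing (scene about 328,152), jaws along chamber x. Descend and grip.

```bash
python3 -m crank '[[0,0,-1.5,0,0,0],[0,0,-3,0,0,0],[0,0,-4.5,0,0,0],[0,0,-5.7,0,0,0],[0,0,-5.7,0,0,0],[0,0,-5.7,0,0,0]]' && python3 -m crank '[[0,0,0,0,0,0],[0,0,0,0,0,0],[0,0,0,0,0,0],[0,0,0,0,0,0],[0,0,0,0,0,0]]' 0 25
```

```text
t: 3.4
position: [0.4465, 0.0311, 0.147]
ee_rot: [3.141, -0.001, 1.429]
force: [0.4, -0.3, -0.4]
width: 0.0399
t: 3.9
position: [0.4466, 0.031, 0.1471]
ee_rot: [3.14, -0.001, 1.429]
force: [0.2, -0.8, 0.2]
width: 0.0029
```

```bash
python3 -c "
from h import *;st(); shot('b1','top',(240,150,400,300),4);shot('b2','scene',(260,80,380,190),5)"
```

```text
t 3.9 pos [0.4466 0.031  0.1471] rpy [ 1.7993e+02 -6.0000e-02  8.1850e+01] F [ 0.2 -0.8  0.2] w 0.0029
```

View pics/b2.png

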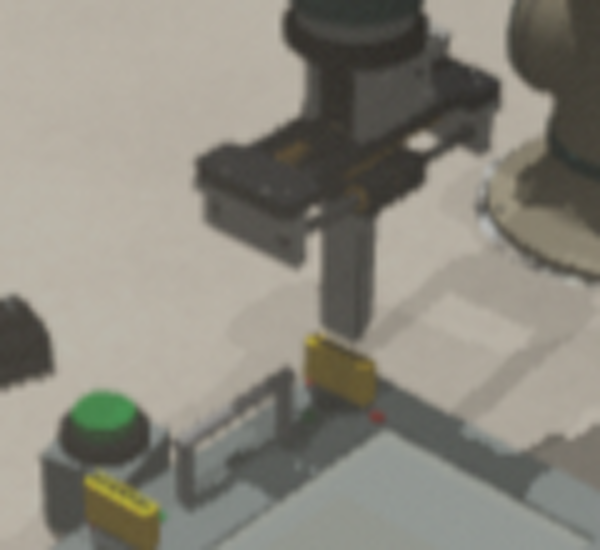

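```bash
python3 -c "
from h import *
for z in(.122,.147,.16): print(proj('scene',[.4466,.031,z]),proj('top',[.4466,.031,z]))
print(env.tcp_to_tips)
print(proj('scene',cw([(-.12,-.12,.112),(-.088,-.118,.146),(-.088,-.072,.146)],(.5482,.1103,-.1451))))
"
```

```text
[[328.43611613 156.05713098]] [[317.51903011 249.42631198]]
[[328.66188334 148.99827807]] [[317.69828852 250.0683779 ]]
[[328.78160288 145.25511877]] [[317.79453463 250.41311121]]
0.025
[[328.40024275 150.60030106]
 [321.93460387 146.02941234]
 [334.02281292 152.40517558]]
```

View pics/b1.png

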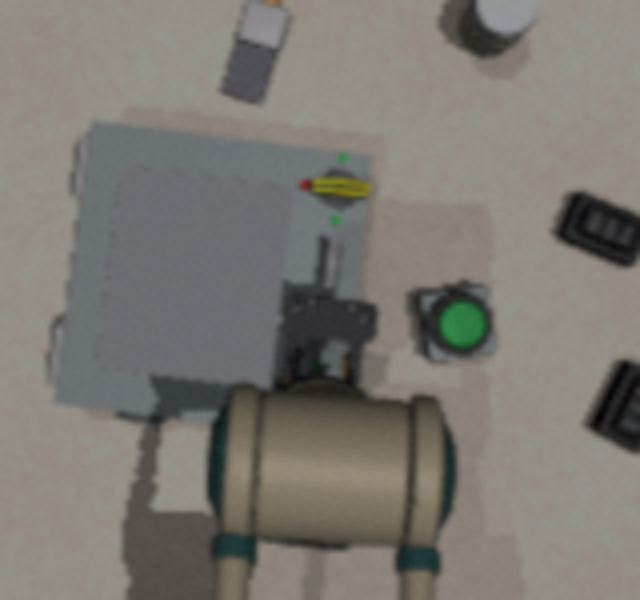

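```bash
python3 -c "
from h import *
import numpy as np
T=np.array([.1436,.5562,.1722])
d=np.array([.25,.968,0])
for s in(.047,.06,-.047,-.06): print(s,proj('scene',T+s*d))
a=cv2.imread('pics/scene0.png')[60:180,500:640]; cv2.imwrite('pics/c.png',cv2.resize(a,None,fx=5,fy=5,interpolation=2))
T=np.array([.4474,.0284,.1781]);d=np.array([.989,-.145,0])
for s in(.02,.032,-.02,-.032): print(s,proj('scene',T+s*d))
"
```

```text
0.047 [[566.41238951 159.52983841]]
0.06 [[571.19386921 161.73992465]]
-0.047 [[533.52107768 144.32688035]]
-0.06 [[529.19233647 142.32605802]]
0.02 [[323.30057997 142.7700754 ]]
0.032 [[320.42777987 144.58135695]]
-0.02 [[332.65887257 136.86973353]]
-0.032 [[335.40286601 135.13966373]]
```

View pics/c.png

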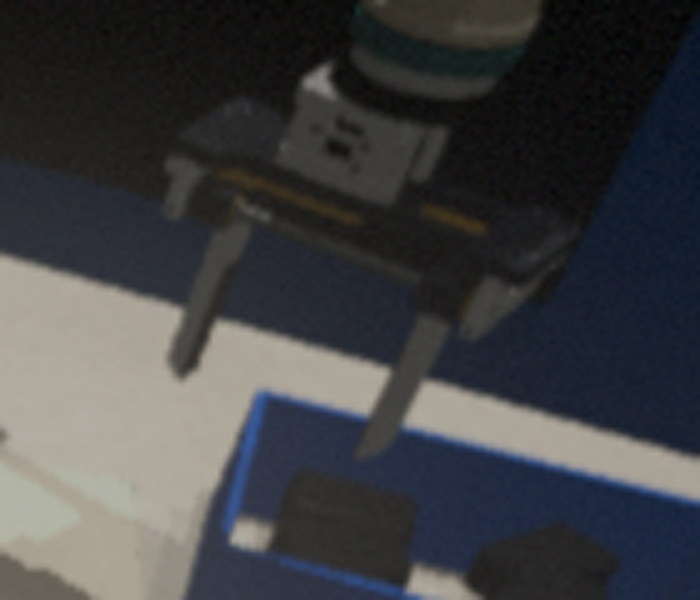

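```bash
python3 -c "
from h import *
for z in(.15,.25,.3,.35,.4,.45): print(z,proj('top',[.4466,.031,z]),proj('scene',[.4466,.031,z]))
for c in M:
  R=cv2.Rodrigues(M[c]['rvec'])[0]; print(c,-R.T@M[c]['tvec'])
print(proj('top',[0,0,0]),proj('scene',[0,0,0]))
"
python3 -c "
from h import *
shot('d1','top',(230,180,430,400),3);shot('d2','scene',(260,0,460,160),4)"
```

```text
0.15 [[317.72031068 250.14725661]] [[328.68936796 148.13894215]]
0.25 [[318.52449784 253.02768575]] [[329.65701863 117.88431011]]
0.3 [[318.98524233 254.67797555]] [[330.18156034 101.4839533 ]]
0.35 [[319.49308056 256.49694519]] [[330.73637997  84.13692497]]
0.4 [[320.05562173 258.51184925]] [[331.32417701  65.75882262]]
0.45 [[320.68220766 260.75614817]] [[331.94798169  46.25490297]]
top [0.54763347 0.05734304 1.33354422]
scene [1.33352369 0.58004353 0.88924094]
[[327.70182321 371.60933875]] [[385.53684228 121.02923141]]
```

View pics/d1.png

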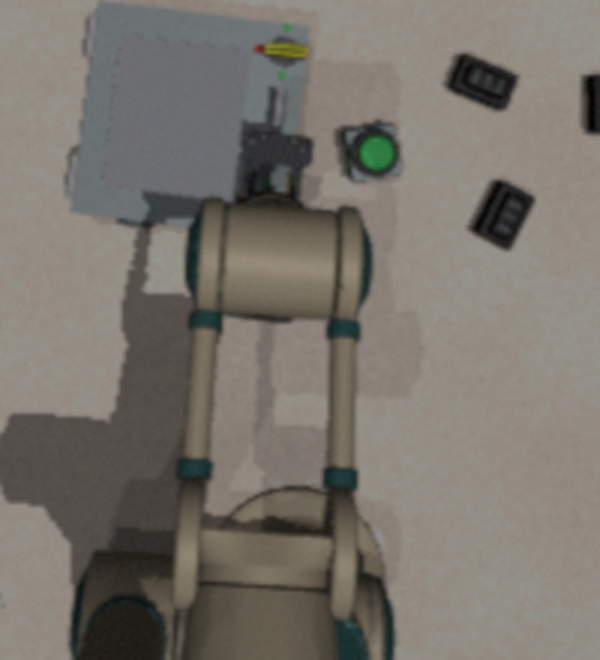

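View pics/d2.png

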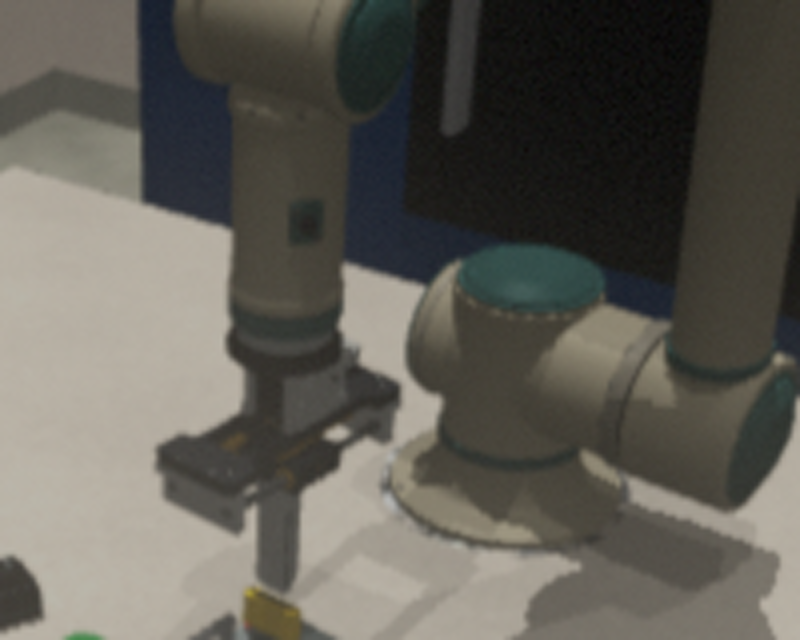

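```bash
for i in 1 2 3 ; do :; done; python3 -m crank '[[0,0,-0.1,0,0,0],[0,0,-0.2,0,0,0],[0,0,-0.3,0,0,0],[0,0,-0.3,0,0,0]]'; python3 -m crank '[[0,0,-0.1,0,0,0],[0,0,-0.2,0,0,0],[0,0,-0.3,0,0,0],[0,0,-0.3,0,0,0]]'
```

```text
t: 4.5
position: [0.4463, 0.031, 0.1437]
ee_rot: [3.141, -0.001, 1.429]
force: [0.4, -0.6, -0.5]
width: 0.0009
t: 4.9
position: [0.4462, 0.0311, 0.1406]
ee_rot: [3.141, -0.001, 1.429]
force: [0.1, -0.1, 0.1]
width: 0.0006
```

```bash
python3 -m crank '[[0,0,-0.1,0,0,0],[0,0,-0.2,0,0,0],[0,0,-0.3,0,0,0],[0,0,-0.3,0,0,0]]'; python3 -c "
from h import *
shot('e2','scene',(280,100,380,190),6)"
```

```text
t: 5.3
position: [0.4463, 0.031, 0.1387]
ee_rot: [3.141, -0.001, 1.429]
force: [-2.0, -0.6, 7.8]
width: 0.0002
```

View pics/e2.png

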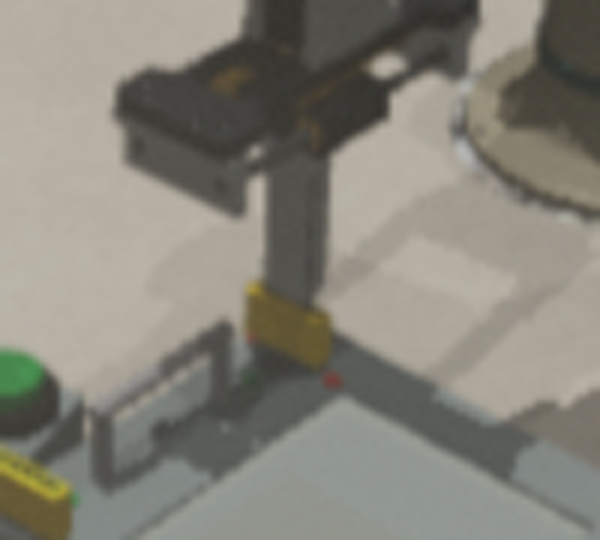

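```bash
python3 -m crank '[[0,0,1,0,0,0],[0,-0.1,1.5,0,0,0],[0.1,-0.2,1.5,0,0,0],[0.1,-0.2,1.5,0,0,0],[0.1,-0.2,1.5,0,0,0],[0.1,-0.2,1.5,0,0,0],[0.1,-0.2,1.5,0,0,0]]' 0.42; python3 -m crank '[[0,0,-1,0,0,0],[0,0,-2,0,0,0],[0,0,-3,0,0,0],[0,0,-3.8,0,0,0],[0,0,-3.8,0,0,0]]'; python3 -m crank '[[0,0,0,0,0,0],[0,0,0,0,0,0],[0,0,0,0,0,0],[0,0,0,0,0,0],[0,0,0,0,0,0]]' 0 25
```

```text
t: 6.05
position: [0.4471, 0.0291, 0.1534]
ee_rot: [3.141, -0.001, 1.429]
force: [-0.9, -0.2, 0.3]
width: 0.0396
t: 6.55
position: [0.4458, 0.0292, 0.1138]
ee_rot: [-3.138, -0.001, 1.429]
force: [0.1, 0.2, -0.6]
width: 0.0396
t: 7.05
position: [0.4488, 0.0288, 0.1145]
ee_rot: [3.139, -0.001, 1.429]
force: [5.7, -0.7, -3.2]
width: 0.012
```

```bash
python3 -m crank '[[0.1,0,0,0,0,6],[0.1,0,0,0,0,13],[0.1,0,0,0,0,20],[0.1,0,0,0,0,27],[0.1,0,0,0,0,34],[0.1,0,0,0,0,41],[0.1,0,0,0,0,48],[0.1,0,0,0,0,55]]'
```

```text
t: 7.85
position: [0.4495, 0.029, 0.1143]
ee_rot: [3.139, -0.002, 2.393]
force: [1.7, 0.1, -3.5]
width: 0.0119
```

```bash
python3 -m crank '[[0,0,0,0,0,7],[0,0,0,0,0,14],[0,0,0,0,0,21],[0,0,0,0,0,28],[0,0,0,0,0,34.5],[0,0,0,0,0,34.5],[0,0,0,0,0,34.5]]'
```

```text
t: 8.55
position: [0.4496, 0.0294, 0.1142]
ee_rot: [3.138, -0.002, 2.993]
force: [1.4, 2.0, -3.7]
width: 0.0117
```

```bash
python3 -m crank '[[0,0,0,0,0,0],[0,0,0,0,0,0],[0,0,0,0,0,0],[0,0,2,0,0,0],[0,0,4,0,0,0],[0,0,6,0,0,0]]' 0.42;  python3 -m crank '[[2.9,-0.4,0,0,0,-8],[5.8,-0.8,0,0,0,-16],[8.7,-1.3,0,0,0,-24],[11.6,-1.7,0,0,0,-32],[14.5,-2.1,0,0,0,-40],[17.4,-2.5,0,0,0,-48],[17.4,-2.5,0,0,0,-56],[17.4,-2.5,0,0,0,-64]]'; python3 -c "
from h import *
shot('f1','top',(240,150,400,300),4);shot('f2','scene',(220,80,380,230),4)"
```

```text
t: 9.15
position: [0.4493, 0.0292, 0.1749]
ee_rot: [3.138, -0.002, 2.993]
force: [0.1, -0.2, -0.1]
width: 0.0395
t: 9.95
position: [0.6239, 0.0038, 0.1742]
ee_rot: [3.14, -0.002, 1.869]
force: [-0.2, 0.1, -0.2]
width: 0.0394
```

View pics/f2.png

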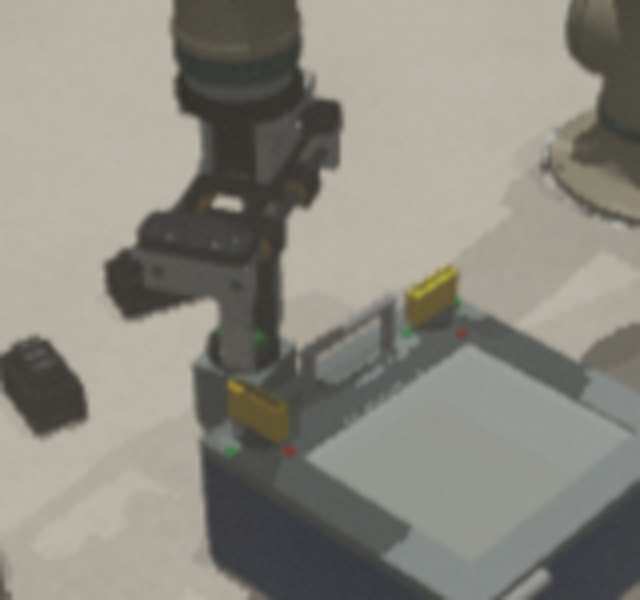

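View pics/f1.png

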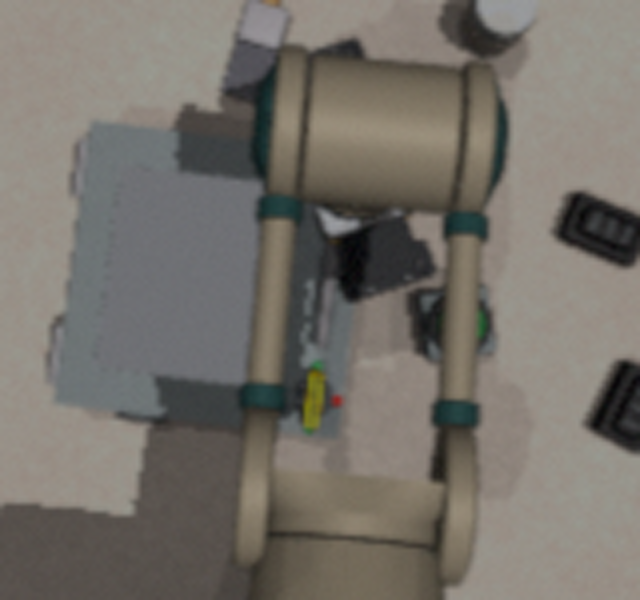

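Near wing now lies along the edge at the green dots (top ~318,250). Now the far one.

```bash
python3 -m crank '[[0,0,0,0,0,-8],[0,0,0,0,0,-16],[0,0,-1,0,0,-25],[0,0,-2,0,0,-25],[0,0,-3,0,0,-25],[0,0,-4.5,0,0,-25],[0,0,-5.9,0,0,-25],[0,0,-5.9,0,0,-25]]'; python3 -m crank '[[0,0,0,0,0,0],[0,0,0,0,0,0],[0,0,0,0,0,0],[0,0,0,0,0,0],[0,0,0,0,0,0]]' 0 25
```

```text
t: 10.85
position: [0.6212, 0.0042, 0.113]
ee_rot: [-3.139, -0.002, 1.442]
force: [-0.1, -0.5, 1.2]
width: 0.0396
t: 11.35
position: [0.6231, 0.004, 0.1137]
ee_rot: [3.14, -0.002, 1.442]
force: [3.0, -1.5, -0.5]
width: 0.0121
```

```bash
python3 -m crank '[[0.1,0,0,0,0,6],[0.1,0,0,0,0,13],[0.1,0,0,0,0,20],[0.1,0,0,0,0,27],[0.1,0,0,0,0,34],[0.1,0,0,0,0,41],[0.1,0,0,0,0,48],[0.1,0,0,0,0,55]]';python3 -m crank '[[0,0,0,0,0,7],[0,0,0,0,0,14],[0,0,0,0,0,21],[0,0,0,0,0,28],[0,0,0,0,0,35],[0,0,0,0,0,35],[0,0,0,0,0,35]]'
```

```text
t: 12.15
position: [0.6235, 0.0041, 0.1137]
ee_rot: [3.141, -0.003, 2.407]
force: [0.4, 0.3, -0.2]
width: 0.0117
t: 12.85
position: [0.6236, 0.0044, 0.1137]
ee_rot: [3.14, -0.003, 3.015]
force: [1.7, 0.9, -2.1]
width: 0.012
```

```bash
python3 -m crank '[[0,0,0,0,0,0],[0,0,0,0,0,0],[0,0,0,0,0,0],[0,0,2,0,0,0],[0,0,4,0,0,0],[0,0,6,0,0,0]]' 0.42;  python3 -m crank '[[-2.9,0.4,0,0,0,0],[-5.8,0.8,0,0,0,0],[-8.7,1.25,0,0,0,0],[-8.7,1.25,0,0,0,-0.8],[-8.7,1.25,-0.5,0,0,-0.8]]'; python3 -c "
from h import *
st();shot('g2','scene',(220,80,380,230),4)"
```

```text
t: 13.45
position: [0.6232, 0.0043, 0.1743]
ee_rot: [3.141, -0.004, 3.015]
force: [-0.4, 0.0, 0.7]
width: 0.0395
t: 13.95
position: [0.5369, 0.0167, 0.1703]
ee_rot: [3.141, -0.001, 3.001]
force: [-0.3, -0.5, 0.3]
width: 0.0395
t 13.95 pos [0.5369 0.0167 0.1703] rpy [ 1.7995e+02 -5.0000e-02  1.7193e+02] F [-0.3 -0.5  0.3] w 0.0395
```

View pics/g2.png

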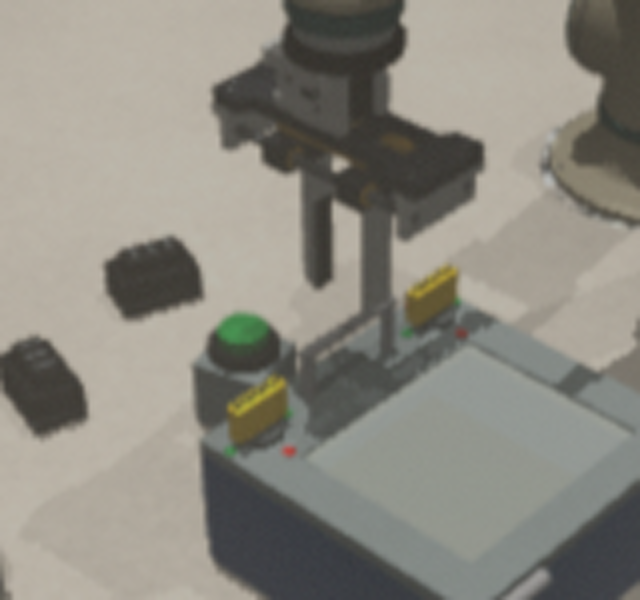

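Both wings now point at green. Down onto the handle.

```bash
python3 -m crank '[[0,0,-1.5,0,0,0],[0,0,-3,0,0,0],[0,0,-4.3,0,0,0],[0,0,-4.3,0,0,0],[0,0,-4.3,0,0,0]]'; python3 -m crank '[[0,0,0,0,0,0],[0,0,0,0,0,0],[0,0,0,0,0,0],[0,0,0,0,0,0],[0,0,0,0,0,0]]' 0 20
python3 - <<'E'
import numpy as np
a=-.1426; Y=np.array([-np.sin(a),np.cos(a)])
r=np.hypot(.215,.052);f0=np.arctan2(.052,.215)
for th in np.arange(0,1.75,.1):
    dy=.215-r*np.cos(th+f0);dz=r*np.sin(th+f0)-.052
    print(round(th,2),(np.r_[Y*dy,dz]*100).round(2))
E
```

```text
t: 14.5
position: [0.5376, 0.0164, 0.1256]
ee_rot: [3.141, -0.003, 3.001]
force: [0.2, 0.4, -0.5]
width: 0.0394
t: 15.0
position: [0.5378, 0.0167, 0.126]
ee_rot: [3.14, -0.003, 3.001]
force: [-0.3, 0.1, 1.5]
width: 0.0092
0.0 [ 0.  0. -0.]
0.1 [0.09 0.62 2.12]
0.2 [0.21 1.45 4.17]
0.3 [0.35 2.47 6.12]
0.4 [0.53 3.68 7.96]
0.5 [0.73 5.07 9.67]
0.6 [ 0.95  6.62 11.23]
0.7 [ 1.19  8.32 12.63]
0.8 [ 1.46 10.15 13.85]
0.9 [ 1.74 12.08 14.87]
1.0 [ 2.03 14.11 15.7 ]
1.1 [ 2.33 16.22 16.32]
1.2 [ 2.64 18.37 16.72]
1.3 [ 2.95 20.55 16.91]
1.4 [ 3.26 22.74 16.87]
1.5 [ 3.58 24.91 16.61]
1.6 [ 3.88 27.05 16.14]
1.7 [ 4.18 29.13 15.45]
```

```bash
python3 -m crank '[[0.09,0.62,2.12,0,0,0],[0.21,1.45,4.17,0,0,0],[0.35,2.47,6.12,0,0,0],[0.53,3.68,7.96,0,0,0],[0.73,5.07,9.67,0,0,0],[0.95,6.62,11.23,0,0,0],[1.19,8.32,12.63,0,0,0],[1.19,8.32,12.63,0,0,0]]'
```

```text
t: 15.8
position: [0.5499, 0.0989, 0.2546]
ee_rot: [-3.139, -0.0, 3.002]
force: [-1.6, -6.5, 6.4]
width: 0.0088
```

```bash
python3 -m crank '[[0.25,1.93,1.0,0,0,0],[0.53,3.86,2.0,0,0,0],[0.82,5.89,2.84,0,0,0],[1.12,8.0,3.46,0,0,0],[1.43,10.15,3.86,0,0,0],[1.74,12.33,4.05,0,0,0],[2.05,14.52,4.0,0,0,0],[2.37,16.69,3.75,0,0,0]]';python3 -m crank '[[0.3,2.14,-0.47,0,0,0],[0.5,3.6,-0.9,0,0,0],[0.5,3.6,-0.9,0,0,0]]'; python3 -c "
from h import *
st();shot('i1','top',(220,130,400,300),4);shot('i2','scene',(220,50,420,230),4)"
```

```text
t: 16.6
position: [0.5744, 0.2651, 0.293]
ee_rot: [-3.138, 0.003, 3.001]
force: [1.3, -2.7, 2.4]
width: 0.0088
t: 16.9
position: [0.5801, 0.3033, 0.2829]
ee_rot: [-3.14, 0.003, 3.003]
force: [1.9, 1.7, 0.6]
width: 0.0091
t 16.9 pos [0.5801 0.3033 0.2829] rpy [-179.9     0.18  172.07] F [1.9 1.7 0.6] w 0.0091
```

View pics/i2.png

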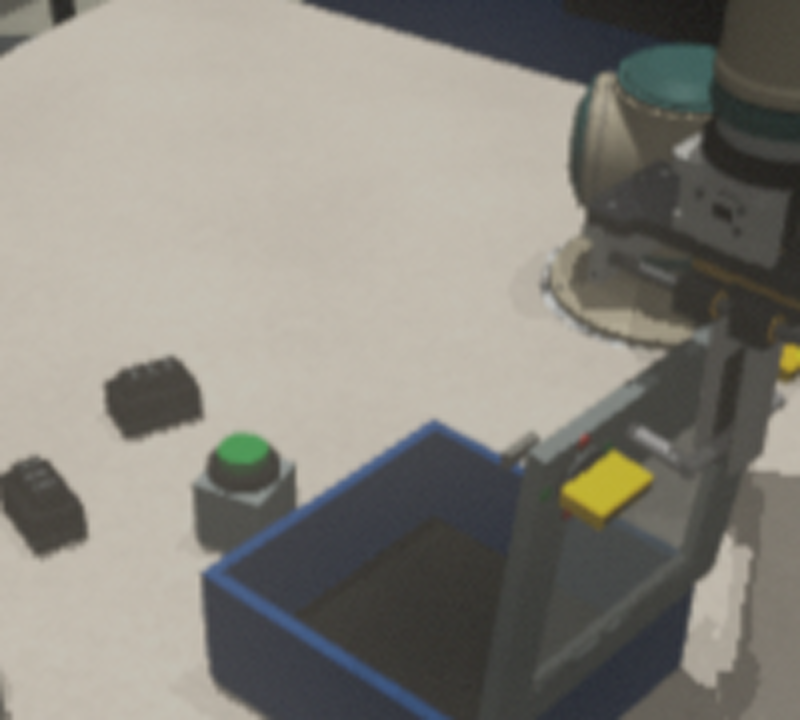

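```bash
python3 -m crank '[[0,0,0,0,0,0],[0,0,0,0,0,0],[0,0,0,0,0,0],[0,0,1.5,0,0,0],[0,0,4,0,0,0],[0,0,8,0,0,0],[0,0,10,0,0,0]]' 0.25; python3 -c "
from h import *
st();shot('j1','top',(220,130,400,300),4);shot('j2','scene',(220,50,420,230),4)"
```

```text
t: 17.7
position: [0.5801, 0.3012, 0.3871]
ee_rot: [-3.14, 0.007, 3.001]
force: [-0.6, -0.4, -0.1]
width: 0.0234
t 17.7 pos [0.5801 0.3012 0.3871] rpy [-179.93    0.37  171.96] F [-0.6 -0.4 -0.1] w 0.0234
```

View pics/j2.png

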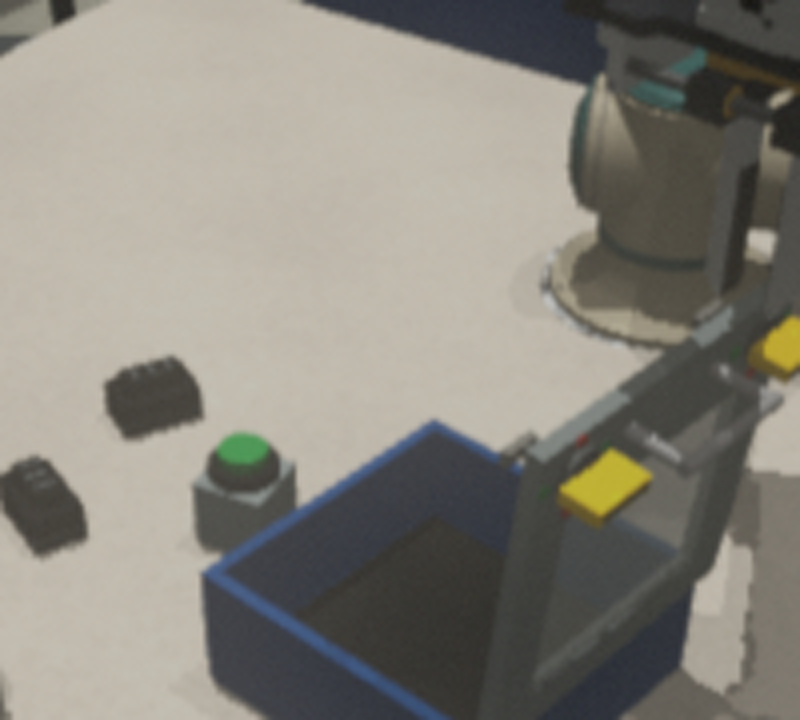

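```bash
cat > hs.py <<'E'
from h import *
from scipy.optimize import minimize
def pts(p):
    x,y,a=p; L=[]
    for hx,hy,zs in((.023,.036,(0,.034)),(.014,.027,(.034,.048))):
        for sx in(-1,1):
            for sy in(-1,1):
                for z in zs: L.append((sx*hx,sy*hy,z))
    return cw(L,(x,y,a)) # a: yaw of housing x axis
def sil(c,p,shape,o,s):
    q=((proj(c,pts(p))-o+.5)*s-.5); m=np.zeros(shape,np.uint8)
    cv2.fillConvexPoly(m,cv2.convexHull(np.round(q*16).astype(np.int32)),1,shift=4); return m
def fit(ims,p0):
    s=6;D={}
    for c,im in ims.items():
        u=proj(c,[p0[0],p0[1],.02])[0]; w=26
        o=np.round(u-w).astype(int); cr=im[o[1]:o[1]+2*w,o[0]:o[0]+2*w].max(2)
        bg=np.median(cr); D[c]=(cv2.resize(cr,None,fx=s,fy=s,interpolation=cv2.INTER_LINEAR)<(bg+45)/2,o)
    def cost(p):
        t=0
        for c,(m,o) in D.items():
            k=sil(c,p,m.shape,o,s)>0; t+=1-(k&m).sum()/max(1,(k|m).sum())
        return t
    best=None
    for da in(-.3,0,.3):
        r=minimize(cost,[p0[0],p0[1],p0[2]+da],method="Nelder-Mead",options=dict(initial_simplex=[[p0[0],p0[1],p0[2]+da],[p0[0]+.01,p0[1],p0[2]+da],[p0[0],p0[1]+.01,p0[2]+da],[p0[0],p0[1],p0[2]+da+.2]],maxiter=150))
        if best is None or r.fun<best.fun: best=r
    return best.x,best.fun
def both(): return {c:vision.grab_frame(c) for c in("top","scene")}
E
python3 - <<'E'
from hs import *
ims=both(); cv2.imwrite("pics/k1.png",ims["top"][:,:,::-1])
print([(r['xy'],round(r['score'],2)) for r in spotter.boxes_of("top","housing1_mid")])
for i,(x,y,l) in enumerate([(.586,-.235,65.7),(.558,-.386,-2),(.428,-.255,-28.3)]):
    for sel in(("top",),("scene",),("top","scene")):
        p,f=fit({c:ims[c] for c in sel},(x,y,np.radians(l-90))); print(i+1,sel,p[:2].round(4),"yawlong",(np.degrees(p[2])+90).round(1),round(f,2))
E
```

```text
[([389.0, 207.2], 0.68), ([232.0, 180.0], 0.32)]
1 ('top',) [ 0.5867 -0.237 ] yawlong 66.2 0.03
1 ('scene',) [ 0.588  -0.2398] yawlong 61.3 0.41
1 ('top', 'scene') [ 0.5867 -0.237 ] yawlong 66.2 0.45
2 ('top',) [ 0.557  -0.3889] yawlong -1.1 0.03
2 ('scene',) [ 0.5599 -0.3893] yawlong 8.5 0.33
2 ('top', 'scene') [ 0.5571 -0.3889] yawlong -1.1 0.36
3 ('top',) [ 0.4271 -0.2573] yawlong -28.8 0.03
3 ('scene',) [ 0.4303 -0.2579] yawlong -38.9 0.38
3 ('top', 'scene') [ 0.4271 -0.2574] yawlong -28.9 0.42
```

View pics/k1.png

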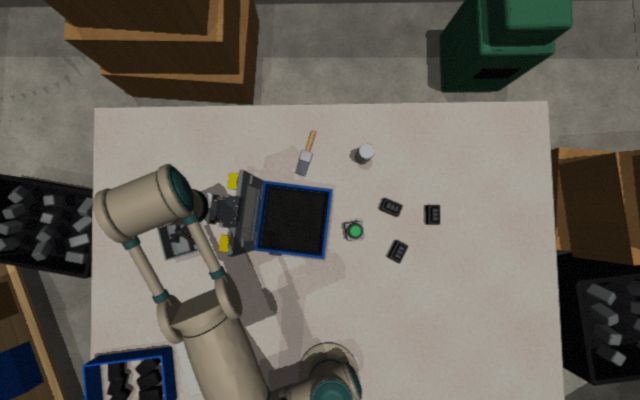

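Top-view fits are tight (IoU 0.97): H1 (0.587,-0.237), H2 (0.557,-0.389), H3 (0.427,-0.257). The picture shows the open, empty chamber at about (295,220) and three loose housings at (390,207), (432,214), (397,251). Fetch H3 first.

```bash
python3 -m crank '[[-0.5,-4.5,0,0,0,0],[-1.5,-9,0,0,0,-3],[-2.8,-13.5,0,0,0,-6],[-4,-18,-2,0,0,-9],[-5.2,-22.5,-4,0,0,-12],[-6.5,-27,-6,0,0,-15],[-7.8,-31.3,-8,0,0,-18],[-9,-35.5,-10,0,0,-20.8]]' 0.75;python3 -m crank '[[-1.5,-4.5,-2,0,0,0],[-3,-9,-4,0,0,0],[-4.5,-13.5,-7,0,0,0],[-6,-18,-10,0,0,0],[-6.1,-20.3,-13,0,0,0],[-6.1,-20.3,-16,0,0,0]]';python3 -c "
from h import *
st()"
```

```text
t: 18.75
position: [0.487, -0.0552, 0.2794]
ee_rot: [-3.136, -0.002, 2.637]
force: [0.9, 0.6, -0.3]
width: 0.0702
t: 19.35
position: [0.4238, -0.2611, 0.1166]
ee_rot: [-3.135, -0.004, 2.633]
force: [0.3, 0.8, -0.3]
width: 0.0703
t 19.35 pos [ 0.4238 -0.2611  0.1166] rpy [-179.62   -0.21  150.83] F [ 0.3  0.8 -0.3] w 0.0703
```

```bash
python3 -m crank '[[0.5,0.4,-2,0,0,0],[0.5,0.4,-5,0,0,0],[0.5,0.4,-5,0,0,0]]';python3 -c "
from h import *
st();shot('l1','top',(340,180,460,300),5);shot('l2','scene',(170,80,330,230),4)"
```

```text
t: 19.65
position: [0.4244, -0.2539, 0.0618]
ee_rot: [-3.137, -0.016, 2.632]
force: [-1.1, -0.1, 0.5]
width: 0.0705
t 19.65 pos [ 0.4244 -0.2539  0.0618] rpy [-179.73   -0.89  150.8 ] F [-1.1 -0.1  0.5] w 0.0705
```

View pics/l2.png

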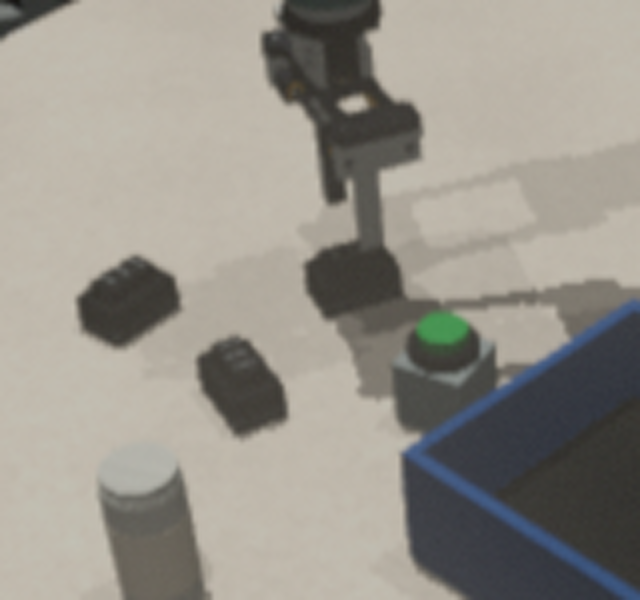

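Run:
```python
from h import *
import numpy as np
im=vision.grab_frame("scene")[:,:,::-1].copy()
o=observe()['position'];yaw=observe()['ee_rot'][2]
j=np.array([np.sin(yaw),-np.cos(yaw),0])
for z in(.062+.007,): 
  for s in(-.048,-.035,.035,.048): print(s,(proj("scene",np.r_[o[:2],z]+s*j)[0]-[170,80])*4)
```

```text
-0.048 [327.9377607  198.28888077]
-0.035 [333.45830029 205.99119133]
0.035 [364.34450492 249.08392467]
0.048 [370.30577116 257.40114134]
```

View pics/l1.png

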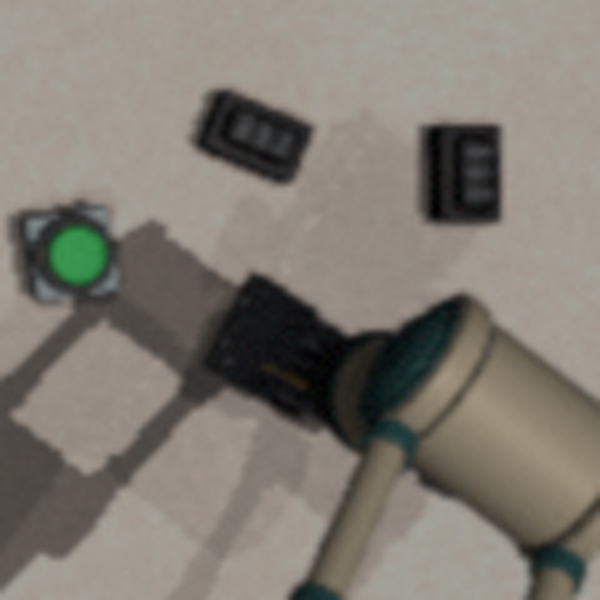

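```bash
python3 -m crank '[[0.45,-0.3,0,0,0.7,0],[0.45,-0.3,-2,0,0.7,0],[0.45,-0.3,-4,0,0.7,0],[0.45,-0.3,-5.6,0,0.7,0],[0.45,-0.3,-5.6,0,0.7,0],[0.45,-0.3,-5.6,0,0.7,0]]' && python3 -m crank '[[0,0,0,0,0,0],[0,0,0,0,0,0],[0,0,0,0,0,0],[0,0,0,0,0,0],[0,0,0,0,0,0]]' 0 30
```

```text
t: 20.4
position: [0.4342, -0.2605, 0.0118]
ee_rot: [-3.129, -0.013, 2.633]
force: [0.7, 1.7, 0.6]
width: 0.0707
t: 20.9
position: [0.4346, -0.2613, 0.0126]
ee_rot: [-3.128, -0.011, 2.633]
force: [-2.7, -1.7, 5.8]
width: 0.0459
```

```bash
python3 -m crank '[[0,0,1,0,0,0],[0,0,3,0,0,0],[0,0,6,0,0,0],[0,0,10,0,0,0],[0,0,14,0,0,0],[0,0,17,0,0,0],[0,0,17,0,0,0]]';python3 -c "
from h import *
st();shot('m2','scene',(170,80,330,230),4)"
```

```text
t: 21.6
position: [0.4369, -0.2627, 0.187]
ee_rot: [-3.127, -0.002, 2.633]
force: [0.6, -0.3, -0.9]
width: 0.0454
t 21.6 pos [ 0.4369 -0.2627  0.187 ] rpy [-1.7915e+02 -1.4000e-01  1.5088e+02] F [ 0.6 -0.3 -0.9] w 0.0454
```

View pics/m2.png

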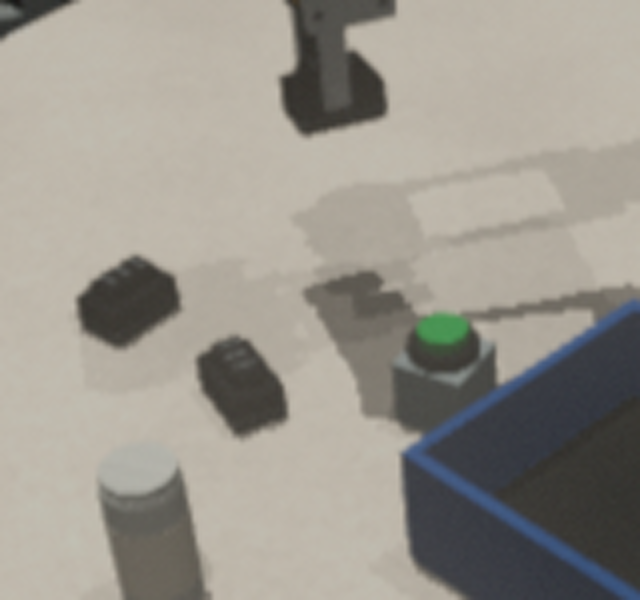

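```bash
python3 -m crank '[[1.3,4.4,0,0,0,-8.5],[2.6,8.8,0,0,0,-17],[3.8,13.2,0,0,0,-25.5],[5,17.6,0,0,0,-34],[6.3,22,0,0,0,-42.5],[7.6,26.4,0,0,0,-51],[8.9,30.8,0,0,0,-59.5],[9.9,34.5,0,0,0,-68]]';python3 -c "
from h import *
st()"
```

```text
t: 22.45
position: [0.5323, 0.082, 0.1818]
ee_rot: [-3.123, -0.007, 1.542]
force: [-0.3, -0.1, -1.5]
width: 0.0454
t 22.45 pos [0.5323 0.082  0.1818] rpy [-178.92   -0.41   88.37] F [-0.3 -0.1 -1.5] w 0.0454
```

```bash
python3 -m crank '[[1.2,3.5,0,-0.4,-1,-6.6],[2.4,6.8,0,-0.4,-1,-6.6],[2.4,6.8,-3,-0.4,-1,-6.6],[2.4,6.8,-6,-0.4,-1,-6.6],[2.4,6.8,-9,-0.4,-1,-6.6],[2.4,6.8,-11,-0.4,-1,-6.6],[2.4,6.8,-12,-0.4,-1,-6.6],[2.4,6.8,-12,-0.4,-1,-6.6]]';python3 -c "
from h import *
st();shot('n1','top',(240,150,400,300),4);shot('n2','scene',(220,80,420,230),4)"
```

```text
t: 23.25
position: [0.5538, 0.1497, 0.0589]
ee_rot: [-3.135, -0.0, 1.427]
force: [-0.5, 0.1, -1.8]
width: 0.0458
t 23.25 pos [0.5538 0.1497 0.0589] rpy [-1.796e+02 -1.000e-02  8.177e+01] F [-0.5  0.1 -1.8] w 0.0458
```

View pics/n2.png

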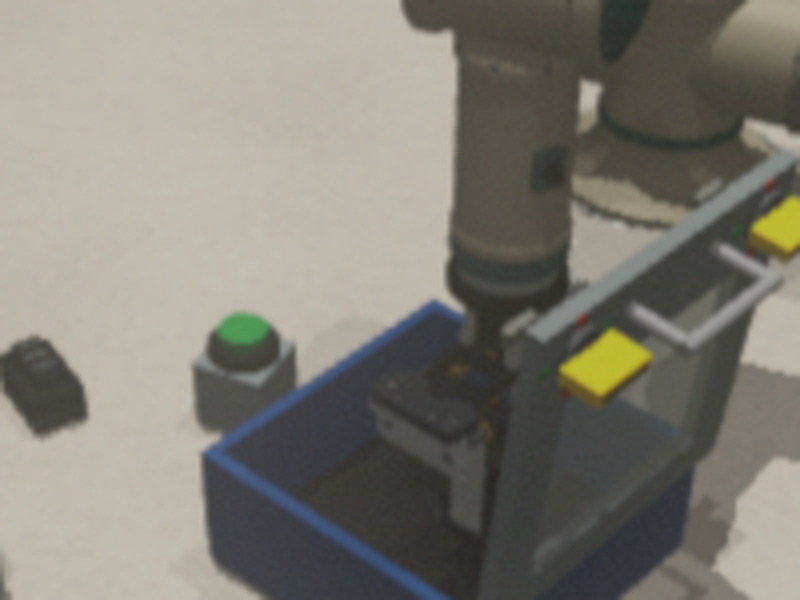

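```bash
python3 -m crank '[[0,0,-0.8,0,0,0],[0,0,-1.6,0,0,0],[0,0,-2.2,0,0,0],[0,0,-2.4,0,0,0],[0,0,-2.4,0,0,0]]'; python3 -m crank '[[0,0,0,0,0,0],[0,0,0,0,0,0],[0,0,0,0,0,0]]' 0.65;python3 -m crank '[[0,0,2,0,0,0],[0,0,5,0,0,0],[0,0,9,0,0,0],[0,0,13,0,0,0],[0,0,16,0,0,0]]'
```

```text
t: 23.85
position: [0.556, 0.1499, 0.0372]
ee_rot: [-3.14, -0.002, 1.427]
force: [0.4, -0.0, -1.1]
width: 0.0457
t: 24.15
position: [0.5564, 0.15, 0.0377]
ee_rot: [-3.141, -0.002, 1.427]
force: [-0.3, 0.8, -0.7]
width: 0.0606
t: 24.65
position: [0.5573, 0.1501, 0.2008]
ee_rot: [3.139, -0.003, 1.427]
force: [0.5, 0.6, 0.2]
width: 0.0606
```

Run:
```python
from hs import *
im={"top":vision.grab_frame("top")}
cv2.imwrite("pics/o1.png",im["top"][:,:,::-1])
for x,y,l in[(.587,-.237,66.2),(.557,-.389,-1.1)]:
    p,f=fit(im,(x,y,np.radians(l-90))); print(p[:2].round(4),"yawlong",(np.degrees(p[2])+90).round(1),round(f,2))
can=back("top",(366,152),.12);print(can)
d=can[:2]-[.589,-.237];print(d@[.914,-.407],d@[.407,.914])
```

```text
[ 0.5867 -0.237 ] yawlong 66.2 0.03
[ 0.557  -0.3889] yawlong -1.1 0.03
[ 0.7704031  -0.13897242  0.12      ]
0.12590521303043073 0.1634282709687856
```

View pics/o1.png

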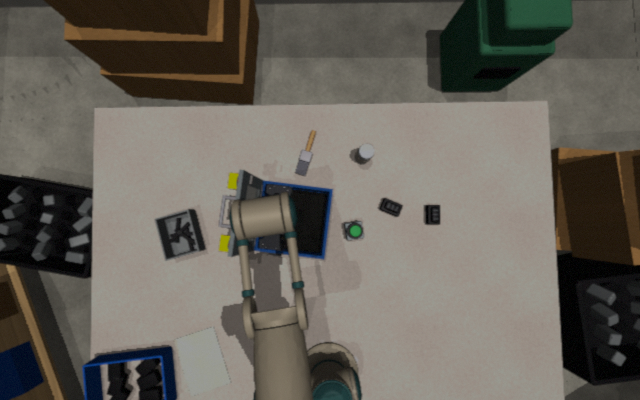

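Can is well clear (16 cm). Fetch H1.

```bash
python3 -m crank '[[0.4,-4.8,0,0,0,-2],[0.8,-9.7,0,0,0,-4],[1.2,-14.5,0,0,0,-6],[1.6,-19.4,0,0,0,-8],[2,-24.2,0,0,0,-10],[2.4,-29,0,0,0,-12],[2.8,-33.9,-2,0,0,-15.6],[3.2,-38.7,-4,0,0,-15.6]]' 0.75;python3 -m crank '[[0,0,-3,0,0,0],[0,0,-6,0,0,0],[0,0,-8,0,0,0],[0,0,-8,0,0,0]]'; python3 -c "
from h import *
st()"
```

```text
t: 25.5
position: [0.5922, -0.2339, 0.1682]
ee_rot: [3.128, -0.005, 1.154]
force: [-0.5, -0.2, 0.3]
width: 0.0708
t: 25.9
position: [0.5898, -0.2329, 0.0848]
ee_rot: [3.135, -0.006, 1.153]
force: [-0.0, 0.8, 0.1]
width: 0.0705
t 25.9 pos [ 0.5898 -0.2329  0.0848] rpy [179.61  -0.34  66.07] F [-0.   0.8  0.1] w 0.0705
```

```bash
python3 -m crank '[[-0.1,-0.4,-2,0,0,0],[-0.1,-0.4,-4,0,0,0],[-0.1,-0.4,-6,0,0,0],[-0.1,-0.4,-7.6,0,0,0],[-0.1,-0.4,-7.6,0,0,0],[-0.1,-0.4,-7.6,0,0,0]]' && python3 -m crank '[[0,0,0,0,0,0],[0,0,0,0,0,0],[0,0,0,0,0,0],[0,0,0,0,0,0],[0,0,0,0,0,0]]' 0 30
```

```text
t: 26.5
position: [0.5896, -0.2372, 0.01]
ee_rot: [3.133, -0.006, 1.153]
force: [-0.2, 0.5, 0.2]
width: 0.0706
t: 27.0
position: [0.5898, -0.2373, 0.0108]
ee_rot: [3.132, -0.006, 1.153]
force: [-1.7, 0.7, 5.2]
width: 0.0458
```

```bash
python3 -m crank '[[0,0,1,0,0,0],[0,0,4,0,0,0],[0,0,8,0,0,0],[0,0,12,0,0,0],[0,0,15,0,0,2],[0,2,16,0,0,5],[0,5,16,0,0,8],[0.1,9,16,0,0,11]]';  python3 -m crank '[[0.1,4.8,0,0,0,2],[0.2,9.6,0,0,0,4.8],[0.3,14.4,0,0,0,4.8],[0.5,19,0,0,0,4.8],[0.5,19,0,0,0,4.8]]'; python3 -c "
from h import *
st()"
```

```text
t: 27.8
position: [0.5901, -0.1462, 0.1702]
ee_rot: [3.133, -0.006, 1.347]
force: [0.6, -0.5, -1.8]
width: 0.046
t: 28.3
position: [0.5931, 0.051, 0.1691]
ee_rot: [3.137, -0.01, 1.438]
force: [-0.3, 0.5, -0.8]
width: 0.0454
t 28.3 pos [0.5931 0.051  0.1691] rpy [179.72  -0.56  82.38] F [-0.3  0.5 -0.8] w 0.0454
```

Target (0.596, 0.0435): d = (+0.3, -0.7), down to ~0.033.

```bash
python3 -m crank '[[0.3,-0.7,-3,0,0,-0.5],[0.3,-0.7,-6,0,0,-0.5],[0.3,-0.7,-9,0,0,-0.5],[0.3,-0.7,-11.5,0,0,-0.5],[0.3,-0.7,-12.8,0,0,-0.5],[0.3,-0.7,-13.6,0,0,-0.5],[0.3,-0.7,-13.6,0,0,-0.5]]'; python3 -m crank '[[0,0,-0.2,0,0,0],[0,0,-0.3,0,0,0],[0,0,-0.3,0,0,0]]'
```

```text
t: 29.0
position: [0.5957, 0.0441, 0.0325]
ee_rot: [3.138, -0.01, 1.429]
force: [-0.0, 0.9, -0.7]
width: 0.0455
t: 29.3
position: [0.5966, 0.0441, 0.0308]
ee_rot: [3.136, -0.01, 1.429]
force: [-0.1, 1.1, 2.9]
width: 0.0462
```

Touching the floor (Fz 2.9 N). Release, lift, look.

```bash
python3 -m crank '[[0,0,0,0,0,0],[0,0,0,0,0,0],[0,0,0,0,0,0]]' 0.65;python3 -m crank '[[0,0,2,0,0,0],[0,0,5,0,0,0],[0,0,9,0,0,0],[0,0,13,0,0,0],[-1,-4,16,0,0,0],[-2,-8,16,0,0,0],[-2,-12,16,0,0,0],[-2,-16,16,0,0,0]]'
python3 - <<'E'
from hs import *
st()
shot('p2','scene',(220,80,420,230),4)
im={"top":vision.grab_frame("top")}
cv2.imwrite("pics/p1.png",cv2.resize(im["top"][150:300,240:450,::-1],None,fx=3.8,fy=3.8,interpolation=2))
for x,y,l in[(.557,-.389,-1.1)]:
    p,f=fit(im,(x,y,np.radians(l-90))); print(p[:2].round(4),"yawlong",(np.degrees(p[2])+90).round(1),round(f,2))
E
```

```text
t: 29.6
position: [0.5967, 0.044, 0.0309]
ee_rot: [3.135, -0.01, 1.429]
force: [0.2, 0.5, -0.2]
width: 0.0609
t: 30.4
position: [0.5764, -0.1173, 0.1916]
ee_rot: [3.134, -0.01, 1.43]
force: [0.6, -0.2, 0.5]
width: 0.0612
t 30.4 pos [ 0.5764 -0.1173  0.1916] rpy [179.57  -0.57  81.92] F [ 0.6 -0.2  0.5] w 0.0612
[ 0.557 -0.389] yawlong -1.1 0.64
```

View pics/p1.png

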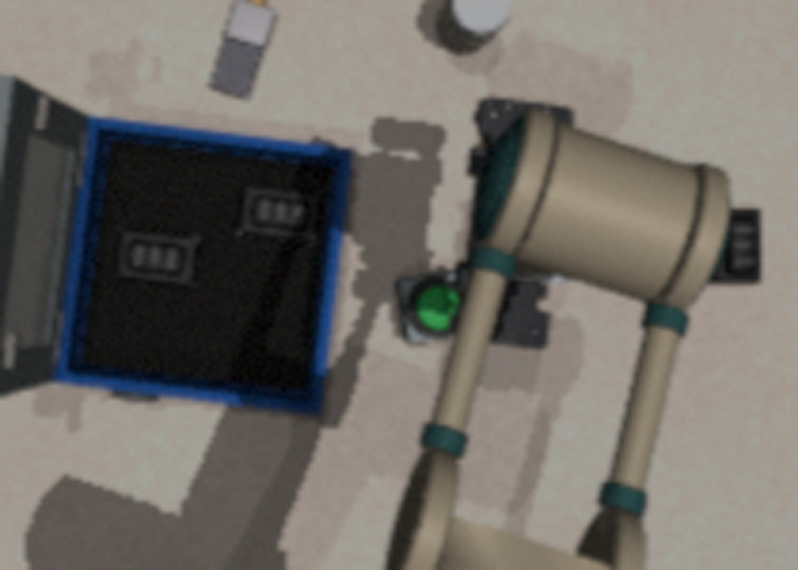

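View pics/p2.png

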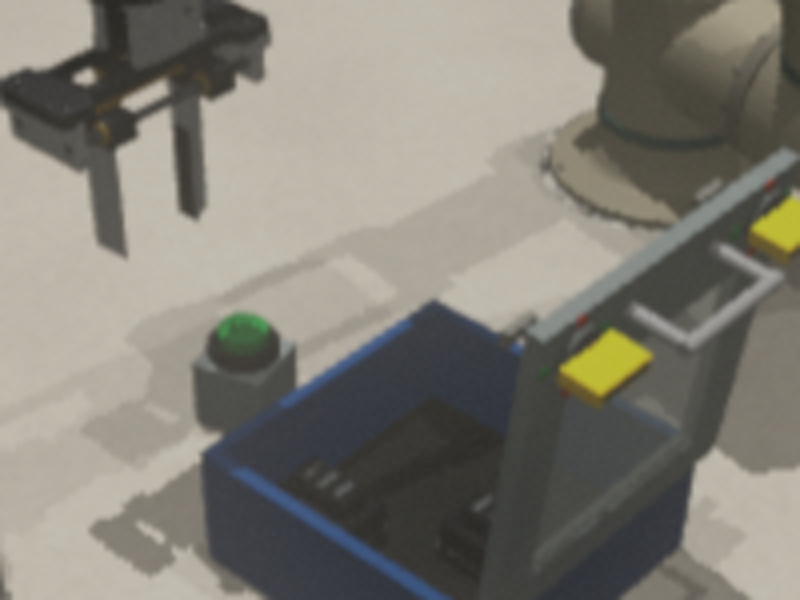

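Two housings (H3, H1) stand flat on the chamber floor, apart. H2 looks unmoved (~436,214). Fetch it.

```bash
python3 -m crank '[[-0.2,-3.5,0,0,0,-8.5],[-0.4,-7,0,0,0,-17],[-0.7,-10.5,0,0,0,-25.5],[-0.9,-14,0,0,0,-34],[-1.1,-17.5,0,0,0,-42.5],[-1.3,-21,0,0,0,-51],[-1.5,-24.5,-2,0,0,-59.5],[-1.7,-27.2,-4,0,0,-68]]' 0.75;python3 -c "
from h import *
st()"
```

```text
t: 31.3
position: [0.5602, -0.3944, 0.1508]
ee_rot: [3.133, -0.009, 0.231]
force: [0.2, -0.1, 0.6]
width: 0.0701
t 31.3 pos [ 0.5602 -0.3944  0.1508] rpy [179.51  -0.49  13.24] F [ 0.2 -0.1  0.6] w 0.0701
```

```bash
python3 -m crank '[[-0.1,0.5,-2,0,0,-8],[-0.1,0.5,-4,0,0,-14.3],[-0.1,0.5,-6,0,0,-14.3],[-0.1,0.5,-6.5,0,0,-14.3],[-0.1,0.5,-6.5,0,0,-14.3]]'
python3 - <<'E'
from h import *
o=st();shot('q2','scene',(150,80,310,230),4)
E
```

```text
t: 31.8
position: [0.559, -0.3883, 0.0848]
ee_rot: [3.135, -0.007, -0.018]
force: [0.4, -0.4, 0.6]
width: 0.0705
t 31.8 pos [ 0.559  -0.3883  0.0848] rpy [179.61  -0.4   -1.02] F [ 0.4 -0.4  0.6] w 0.0705
```

View pics/q2.png

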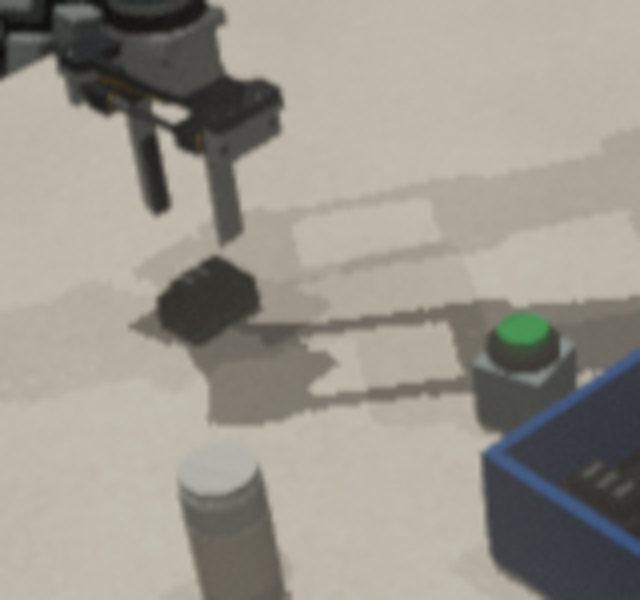

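```bash
python3 -m crank '[[0,0,-2,0,0,0],[0,0,-4,0,0,0],[0,0,-6,0,0,0],[0,0,-7.6,0,0,0],[0,0,-7.6,0,0,0],[0,0,-7.6,0,0,0]]' && python3 -m crank '[[0,0,0,0,0,0],[0,0,0,0,0,0],[0,0,0,0,0,0],[0,0,0,0,0,0],[0,0,0,0,0,0]]' 0 30
```

```text
t: 32.45
position: [0.5605, -0.3894, 0.0112]
ee_rot: [3.132, -0.01, -0.018]
force: [0.3, 0.9, -0.4]
width: 0.0706
t: 32.95
position: [0.5612, -0.3904, 0.0123]
ee_rot: [3.13, -0.012, -0.017]
force: [-0.4, -1.2, 4.8]
width: 0.0457
```

```bash
python3 -m crank '[[0,0,1,0,0,0],[0,0,4,0,0,0],[0,0,8,0,0,0],[0,0,12,0,0,0],[0,2,15,0,0,6],[-0.4,5,16,0,0,14],[-1,9,16,0,0,22],[-1.6,13,16,0,0,30]]';  python3 -m crank '[[-0.8,4.7,0,0,0,8],[-1.6,9.4,0,0,0,16],[-2.4,14.1,0,0,0,24],[-3.2,18.8,0,0,0,32],[-4,23.5,0,0,0,40],[-4.8,28,0,0,0,48],[-5.8,31.9,0,0,0,52.8],[-5.8,31.9,0,0,0,52.8]]'; python3 -c "
from h import *
st()"
```

```text
t: 33.75
position: [0.5446, -0.2589, 0.1728]
ee_rot: [3.131, -0.012, 0.511]
force: [-0.1, 0.0, -1.6]
width: 0.0456
t: 34.55
position: [0.4838, 0.0647, 0.1729]
ee_rot: [3.134, -0.015, 1.439]
force: [-0.2, -0.6, -2.3]
width: 0.0457
t 34.55 pos [0.4838 0.0647 0.1729] rpy [179.54  -0.85  82.42] F [-0.2 -0.6 -2.3] w 0.0457
```

```bash
python3 -m crank '[[0.35,-0.55,-3,0.8,0,-0.5],[0.35,-0.55,-6,0.8,0,-0.5],[0.35,-0.55,-9,0.8,0,-0.5],[0.35,-0.55,-11.5,0.8,0,-0.5],[0.35,-0.55,-12.8,0.8,0,-0.5],[0.35,-0.55,-13.6,0.8,0,-0.5],[0.35,-0.55,-13.8,0.8,0,-0.5]]'; python3 -m crank '[[0,0,-0.2,0,0,0],[0,0,-0.3,0,0,0],[0,0,-0.3,0,0,0]]'
```

```text
t: 35.25
position: [0.4868, 0.0587, 0.0342]
ee_rot: [3.137, -0.028, 1.429]
force: [-0.8, 0.0, -1.7]
width: 0.0457
t: 35.55
position: [0.4875, 0.0587, 0.0326]
ee_rot: [3.135, -0.029, 1.429]
force: [-1.1, 0.7, 3.7]
width: 0.0455
```

```bash
python3 -m crank '[[0,0,0,0,0,0],[0,0,0,0,0,0],[0,0,0,0,0,0]]' 0.65;python3 -m crank '[[0,0,2,-0.8,0,0],[0,0,5,-1.5,0,0],[0,0,9,-1.5,0,0],[0,0,13,-1.5,0,0],[0,-4,16,-1.5,0,0],[0,-8,18,-1.5,0,0],[0,-12,20,-1.5,0,0],[0,-16,22,-1.5,0,0]]'
python3 - <<'E'
from hs import *
st()
shot('r2','scene',(220,80,420,230),4)
im={"top":vision.grab_frame("top")}
cv2.imwrite("pics/r1.png",cv2.resize(im["top"][150:300,240:450,::-1],None,fx=3.8,fy=3.8,interpolation=2))
E
```

```text
t: 35.85
position: [0.488, 0.0587, 0.0329]
ee_rot: [3.134, -0.029, 1.429]
force: [0.3, -0.4, -1.0]
width: 0.061
t: 36.65
position: [0.4877, -0.1027, 0.254]
ee_rot: [3.13, -0.003, 1.429]
force: [1.2, -0.5, -0.3]
width: 0.0611
t 36.65 pos [ 0.4877 -0.1027  0.254 ] rpy [ 1.7933e+02 -1.5000e-01  8.1890e+01] F [ 1.2 -0.5 -0.3] w 0.0611
```

View pics/r1.png

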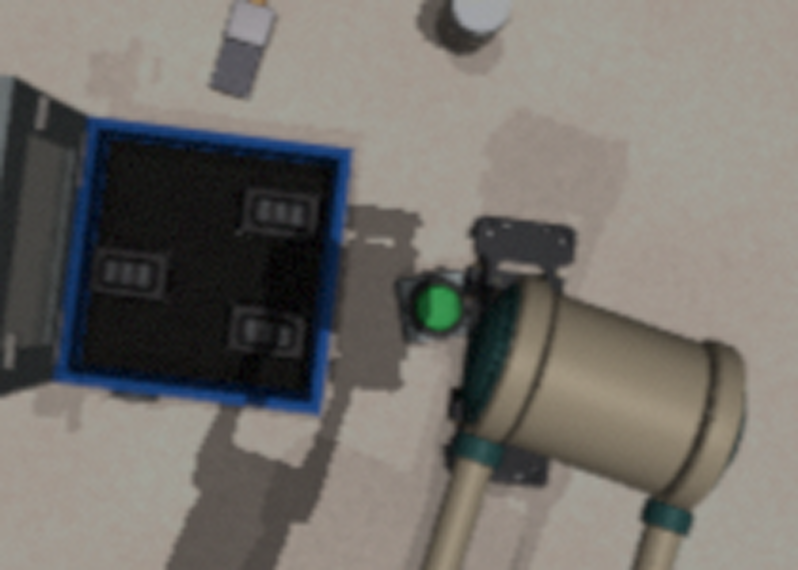

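View pics/r2.png

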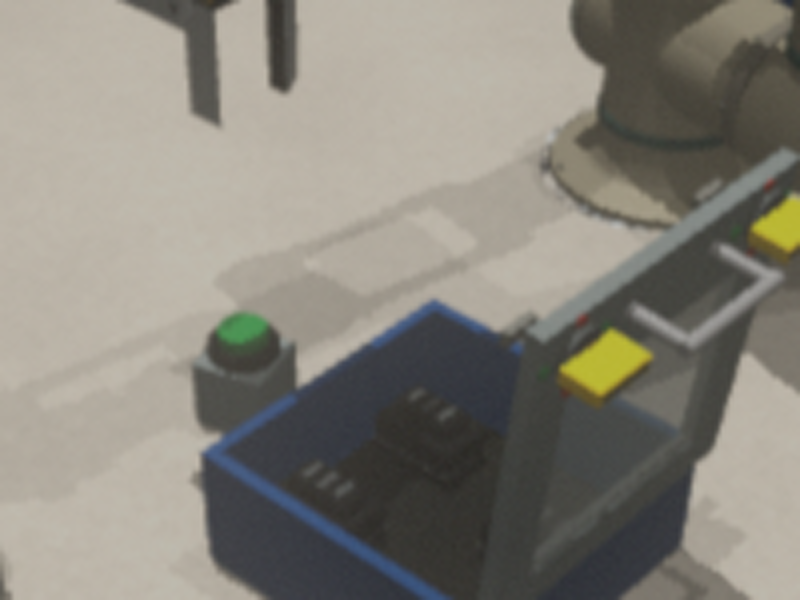

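Run:
```python
from h import *
a=-.1426
for u in[(130,273),(282,212),(265,331)]:
    P=back("top",(240+u[0]/3.8-.35,150+u[1]/3.8-.35),.066)[:2]-[.5482,.1103]
    print((np.cos(a)*P[0]+np.sin(a)*P[1]).round(4),(-np.sin(a)*P[0]+np.cos(a)*P[1]).round(4))
print([(r['xy'],round(r['score'],2)) for r in spotter.boxes_of("top","housing1_mid")])
vision.grab_frame("scene");print([(r['xy'],round(r['score'],2)) for r in spotter.boxes_of("scene","housing1_mid")])
```

```text
-0.0165 0.068
0.0563 -0.0632
-0.0538 -0.0613
[([313.9, 206.2], 0.67)]
[([302.0, 204.9], 0.67)]
```

All three stand in the chamber: (−17,68), (56,−63), (−54,−61) mm. H3 was nudged 25 mm towards the hinge wall by the disturbance but is well within ±100. Now the handle.

```bash
python3 -m crank '[[1,2,4,0,0,8.5],[2,4,8,0,0,17],[3,7,12,0,0,25.5],[4,11,14,0,0,34],[5,15,14,0,0,42.5],[6,19.5,14,0,0,51],[7,24,14,0,0,59.5],[7.7,28,14,0,0,68]]' 0.28;python3 -c "
from h import *
st()"
```

```text
t: 37.7
position: [0.5635, 0.1832, 0.391]
ee_rot: [3.133, -0.006, 2.624]
force: [0.4, -0.5, 1.4]
width: 0.0265
t 37.7 pos [0.5635 0.1832 0.391 ] rpy [179.5   -0.35 150.37] F [ 0.4 -0.5  1.4] w 0.0265
```

```bash
python3 -m crank '[[0.5,4,0,0,0,8.5],[1,8,0,0,0,17],[1.6,11.9,0,0,0,21.6],[1.6,11.9,0,0,0,21.6],[1.6,11.9,0,0,0,21.6]]' ;python3 - <<'E'
from h import *
st()
shot('s2','scene',(270,50,470,230),4)
shot('s1','top',(200,150,330,280),5)
E
```

```text
t: 38.2
position: [0.5782, 0.3041, 0.3892]
ee_rot: [3.135, -0.009, 3.004]
force: [0.4, -0.1, 1.0]
width: 0.0263
t 38.2 pos [0.5782 0.3041 0.3892] rpy [179.6   -0.52 172.14] F [ 0.4 -0.1  1. ] w 0.0263
```

View pics/s2.png

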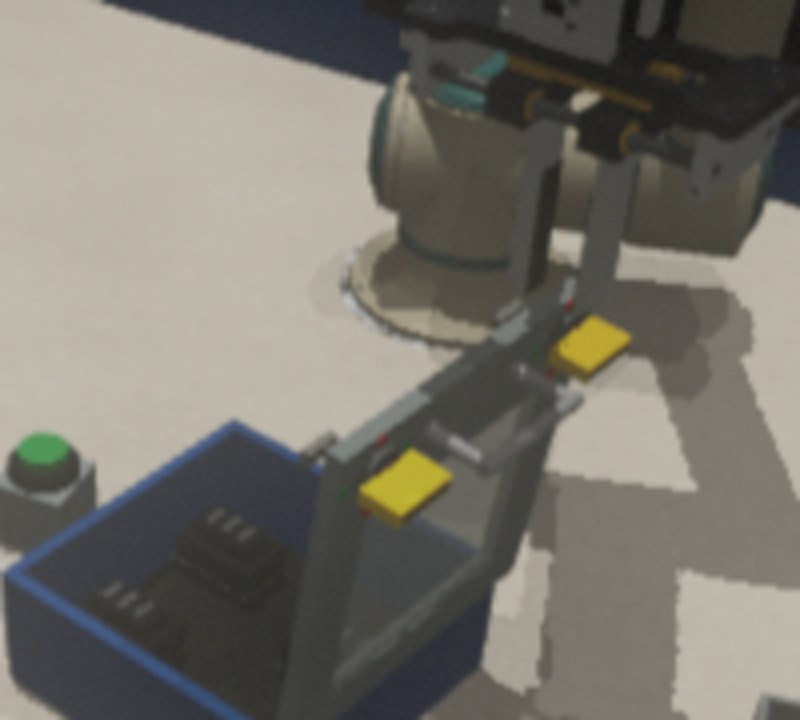

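```bash
python3 - <<'E'
from h import *
print((proj("scene",[.580,.3033,.309])-[270,50])*4, (proj("scene",[.580,.296,.309])-[270,50])*4)
E
python3 -m crank '[[0.1,0,-2,0,0,0],[0.1,0,-4,0,0,0],[0.1,0,-6,0,0,0],[0.1,0,-7,0,0,0],[0.1,0,-7,0,0,0]]'
```

```text
[[530.35019934 435.58686216]] [[518.15484404 431.03437515]]
t: 38.8
position: [0.5789, 0.3008, 0.3194]
ee_rot: [3.135, -0.01, 3.0]
force: [0.0, 0.3, -0.5]
width: 0.0261
```

Bar seen at (532,432) against predicted (530,436): it has stayed put. Lower the rest and grip.

```bash
python3 -m crank '[[0.1,0.25,-1,0,0,0],[0.1,0.25,-2,0,0,0],[0.1,0.25,-3,0,0,0],[0.1,0.25,-3.6,0,0,0],[0.1,0.25,-3.6,0,0,0],[0.1,0.25,-3.6,0,0,0]]';python3 -m crank '[[0,0,0,0,0,0],[0,0,0,0,0,0],[0,0,0,0,0,0],[0,0,0,0,0,0]]' 0 20
python3 - <<'E'
import numpy as np
a=-.1426; Y=np.array([-np.sin(a),np.cos(a)])
r=np.hypot(.215,.052);f0=np.arctan2(.052,.215)
for th in np.arange(1.7,-.05,-.1):
    g=lambda t:np.r_[Y*(.215-r*np.cos(t+f0)),r*np.sin(t+f0)-.052]
    print(round(th,2),((g(th)-g(1.69))*100).round(2),((g(th)-g(.8))*100).round(2),((g(th)-g(0.))*100).round(2))
E
```

```text
t: 39.4
position: [0.5799, 0.3034, 0.2834]
ee_rot: [3.135, -0.01, 3.0]
force: [-0.1, -0.1, -0.6]
width: 0.0261
t: 39.8
position: [0.5801, 0.3034, 0.2837]
ee_rot: [3.135, -0.009, 3.0]
force: [-0.0, 0.5, 0.7]
width: 0.0095
1.7 [ 0.03  0.2  -0.08] [ 2.73 18.98  1.6 ] [ 4.18 29.13 15.45]
1.6 [-0.27 -1.88  0.61] [ 2.43 16.9   2.29] [ 3.88 27.05 16.14]
1.5 [-0.58 -4.01  1.08] [ 2.12 14.76  2.77] [ 3.58 24.91 16.61]
1.4 [-0.89 -6.19  1.34] [ 1.81 12.59  3.02] [ 3.26 22.74 16.87]
1.3 [-1.2  -8.37  1.38] [ 1.49 10.4   3.06] [ 2.95 20.55 16.91]
1.2 [ -1.52 -10.56   1.19] [1.18 8.22 2.88] [ 2.64 18.37 16.72]
1.1 [ -1.82 -12.71   0.79] [0.87 6.07 2.47] [ 2.33 16.22 16.32]
1.0 [ -2.13 -14.81   0.17] [0.57 3.97 1.86] [ 2.03 14.11 15.7 ]
0.9 [ -2.42 -16.84  -0.66] [0.28 1.94 1.03] [ 1.74 12.08 14.87]
0.8 [ -2.7  -18.78  -1.68] [-0. -0. -0.] [ 1.46 10.15 13.85]
0.7 [ -2.96 -20.6   -2.9 ] [-0.26 -1.83 -1.22] [ 1.19  8.32 12.63]
0.6 [ -3.2 -22.3  -4.3] [-0.51 -3.52 -2.61] [ 0.95  6.62 11.23]
0.5 [ -3.42 -23.85  -5.86] [-0.73 -5.07 -4.17] [0.73 5.07 9.67]
0.4 [ -3.62 -25.24  -7.57] [-0.93 -6.46 -5.88] [0.53 3.68 7.96]
0.3 [ -3.8  -26.45  -9.41] [-1.1  -7.68 -7.72] [0.35 2.47 6.12]
0.2 [ -3.94 -27.48 -11.36] [-1.25 -8.7  -9.68] [0.21 1.45 4.17]
0.1 [ -4.06 -28.3  -13.41] [ -1.37  -9.53 -11.73] [0.09 0.62 2.12]
-0.0 [ -4.15 -28.92 -15.53] [ -1.46 -10.15 -13.85] [-0. -0. -0.]
```

```bash
python3 -m crank '[[-0.27,-1.88,0.61,0,0,0],[-0.58,-4.01,1.08,0,0,0],[-0.89,-6.19,1.34,0,0,0],[-1.2,-8.37,1.38,0,0,0],[-1.52,-10.56,1.19,0,0,0],[-1.82,-12.71,0.79,0,0,0],[-2.13,-14.81,0.17,0,0,0],[-2.42,-16.84,-0.66,0,0,0]]';python3 -c "
from h import *
o=st();print((([.5378,.0167,.126]-o['position'])*100).round(2))"
```

```text
t: 40.6
position: [0.5556, 0.1345, 0.2776]
ee_rot: [3.134, -0.008, 3.0]
force: [0.7, 1.8, -2.8]
width: 0.0092
t 40.6 pos [0.5556 0.1345 0.2776] rpy [179.54  -0.47 171.89] F [ 0.7  1.8 -2.8] w 0.0092
[ -1.78 -11.78 -15.16]
```

```bash
python3 -m crank '[[-0.32,-1.63,-1.31,0,0,0],[-0.59,-3.46,-2.53,0,0,0],[-0.83,-5.16,-3.93,0,0,0],[-1.05,-6.71,-5.49,0,0,0],[-1.25,-8.1,-7.2,0,0,0],[-1.43,-9.31,-9.04,0,0,0],[-1.57,-10.33,-10.99,0,0,0],[-1.69,-11.16,-13.04,0,0,0]]';python3 -c "
from h import *
o=st();print((([.5378,.0167,.126]-o['position'])*100).round(2))"
```

```text
t: 41.4
position: [0.5387, 0.022, 0.147]
ee_rot: [3.133, -0.007, 2.999]
force: [1.3, 1.9, -1.8]
width: 0.0091
t 41.4 pos [0.5387 0.022  0.147 ] rpy [179.53  -0.39 171.85] F [ 1.3  1.9 -1.8] w 0.0091
[-0.09 -0.53 -2.1 ]
```

```bash
python3 -m crank '[[-0.05,-0.3,-1,0,0,0],[-0.1,-0.5,-1.8,0,0,0],[-0.1,-0.55,-2.1,0,0,0],[-0.1,-0.55,-2.3,0,0,0],[-0.1,-0.55,-2.3,0,0,0]]';python3 -c "
from h import *
o=st();shot('u2','scene',(220,80,380,230),4)"
```

```text
t: 41.9
position: [0.538, 0.0169, 0.1283]
ee_rot: [3.133, -0.004, 3.0]
force: [-5.9, 0.8, 18.6]
width: 0.0093
t 41.9 pos [0.538  0.0169 0.1283] rpy [179.51  -0.24 171.89] F [-5.9  0.8 18.6] w 0.0093
```

View pics/u2.png

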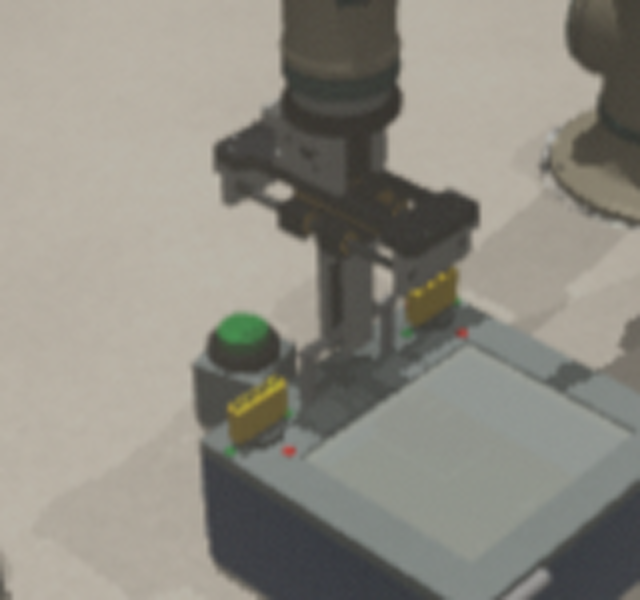

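Panel shut (18 N resisting). Release, go to the near cam (unlocked, same yaw).

```bash
python3 -m crank '[[0,0,0,0,0,0],[0,0,0,0,0,0],[0,0,0,0,0,0],[0,0,2,0,0,0],[0,0,4,0,0,0],[0,0,5,0,0,0],[0,0,5,0,0,0]]' 0.42;python3 -m crank '[[-3,0.4,0,0,0,0],[-6,0.8,0,0,0,0],[-8.8,1.2,0,0,0,0],[-8.8,1.2,0,0,0,0],[-8.8,1.2,0,0,0,0]]';python3 -c "
from h import *
o=st()"
```

```text
t: 42.65
position: [0.5389, 0.0167, 0.1793]
ee_rot: [3.133, -0.002, 3.0]
force: [0.4, 0.2, -0.3]
width: 0.0393
t: 43.15
position: [0.4508, 0.0287, 0.1788]
ee_rot: [3.133, -0.002, 3.0]
force: [0.8, -0.7, -0.5]
width: 0.0394
t 43.15 pos [0.4508 0.0287 0.1788] rpy [ 1.7953e+02 -9.0000e-02  1.7190e+02] F [ 0.8 -0.7 -0.5] w 0.0394
```

```bash
python3 -m crank '[[-0.1,0.05,-2,0,0,0],[-0.1,0.05,-4,0,0,0],[-0.1,0.05,-5.5,0,0,0],[-0.1,0.05,-6.4,0,0,0],[-0.1,0.05,-6.4,0,0,0]]';python3 -m crank '[[0,0,0,0,0,0],[0,0,0,0,0,0],[0,0,0,0,0,0],[0,0,0,0,0,0],[0,0,0,0,0,0]]' 0 25
```

```text
t: 43.65
position: [0.4497, 0.0291, 0.1134]
ee_rot: [3.133, -0.004, 3.0]
force: [0.2, 0.2, 0.6]
width: 0.0397
t: 44.15
position: [0.4502, 0.0293, 0.114]
ee_rot: [3.133, -0.003, 3.0]
force: [1.1, 0.7, 2.4]
width: 0.0118
```

Rotate clockwise 90°.

```bash
python3 -m crank '[[0,0,0,0,0,-7],[0,0,0,0,0,-14],[0,0,0,0,0,-21],[0,0,0,0,0,-28],[0,0,0,0,0,-35],[0,0,0,0,0,-42],[0,0,0,0,0,-49],[0,0,0,0,0,-56]]';python3 -m crank '[[0,0,0,0,0,-7],[0,0,0,0,0,-14],[0,0,0,0,0,-21],[0,0,0,0,0,-28],[0,0,0,0,0,-34.5],[0,0,0,0,0,-34.5],[0,0,0,0,0,-34.5]]'
```

```text
t: 44.95
position: [0.4496, 0.0284, 0.114]
ee_rot: [3.135, -0.001, 2.018]
force: [-0.6, -2.5, -0.2]
width: 0.0116
t: 45.65
position: [0.4489, 0.0282, 0.114]
ee_rot: [3.136, -0.001, 1.419]
force: [-1.0, -0.8, 1.4]
width: 0.0119
```

```bash
python3 -m crank '[[0,0,0,0,0,0],[0,0,0,0,0,0],[0,0,0,0,0,0],[0,0,2,0,0,0],[0,0,4,0,0,0],[0,0,6,0,0,0]]' 0.42;  python3 -m crank '[[2.9,-0.4,0,0,0,8],[5.8,-0.8,0,0,0,16],[8.7,-1.2,0,0,0,24],[11.6,-1.6,0,0,0,32],[14.5,-2,0,0,0,40],[17.4,-2.4,0,0,0,48],[17.4,-2.4,0,0,0,56],[17.4,-2.4,0,0,0,64]]'; python3 -m crank '[[0,0,0,0,0,8],[0,0,0,0,0,16],[0,0,0,0,0,24],[0,0,0,0,0,24],[0,0,0,0,0,24]]'; python3 -c "
from h import *
st()
shot('v1','top',(240,150,400,300),4);shot('v2','scene',(220,80,380,230),4)"
```

```text
t: 46.25
position: [0.449, 0.0283, 0.1746]
ee_rot: [3.136, -0.001, 1.419]
force: [0.7, -0.4, -0.7]
width: 0.0398
t: 47.05
position: [0.624, 0.0041, 0.1738]
ee_rot: [3.136, -0.001, 2.542]
force: [-0.1, 0.4, 0.2]
width: 0.0394
t: 47.55
position: [0.6241, 0.0041, 0.1737]
ee_rot: [3.136, -0.001, 2.958]
force: [-0.2, 0.1, -0.1]
width: 0.0396
t 47.55 pos [0.6241 0.0041 0.1737] rpy [ 1.7968e+02 -9.0000e-02  1.6950e+02] F [-0.2  0.1 -0.1] w 0.0396
```

View pics/v2.png

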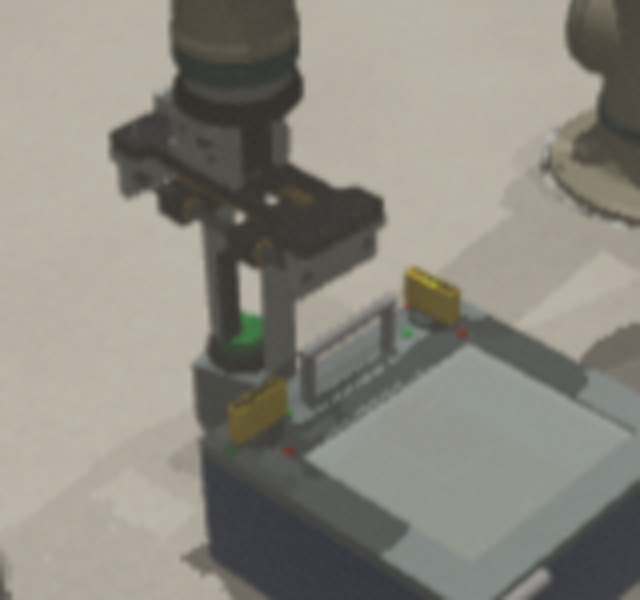

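Near wing is locked at the red dots; now the far one.

```bash
python3 -m crank '[[-0.05,0,-2,0,0,2.4],[-0.05,0,-4,0,0,2.4],[-0.05,0,-5,0,0,2.4],[-0.05,0,-5.9,0,0,2.4],[-0.05,0,-5.9,0,0,2.4]]';python3 -m crank '[[0,0,0,0,0,0],[0,0,0,0,0,0],[0,0,0,0,0,0],[0,0,0,0,0,0],[0,0,0,0,0,0]]' 0 25;python3 -m crank '[[0,0,0,0,0,-7],[0,0,0,0,0,-14],[0,0,0,0,0,-21],[0,0,0,0,0,-28],[0,0,0,0,0,-35],[0,0,0,0,0,-42],[0,0,0,0,0,-49],[0,0,0,0,0,-56]]'
```

```text
t: 48.15
position: [0.6229, 0.0042, 0.1137]
ee_rot: [3.136, -0.003, 3.001]
force: [-0.5, -0.1, 0.1]
width: 0.0394
t: 48.65
position: [0.6233, 0.0044, 0.1143]
ee_rot: [3.136, -0.002, 3.001]
force: [-0.3, 2.1, 1.4]
width: 0.0116
t: 49.45
position: [0.6233, 0.0043, 0.1144]
ee_rot: [3.136, -0.002, 2.019]
force: [0.3, -1.0, -0.4]
width: 0.0118
```

```bash
python3 -m crank '[[0,0,0,0,0,-7],[0,0,0,0,0,-14],[0,0,0,0,0,-21],[0,0,0,0,0,-28],[0,0,0,0,0,-34.5],[0,0,0,0,0,-34.5],[0,0,0,0,0,-34.5]]'; python3 -m crank '[[0,0,0,0,0,0],[0,0,0,0,0,0],[0,0,0,0,0,0],[0,0,2,0,0,0],[0,0,4,0,0,0],[0,0,6,0,0,0]]' 0.42;  python3 -m crank '[[0,4,2,0,0,0],[0,8,4,0,0,0],[0,12,4,0,0,0],[0,16,4,0,0,0],[0,20,4,0,0,0],[0,20,4,0,0,0]]' 0; python3 -c "
from h import *
st()
shot('w1','top',(240,150,400,300),4);shot('w2','scene',(220,80,380,230),4)
for c in M:
  hsv=cv2.cvtColor(vision.grab_frame(c),cv2.COLOR_RGB2HSV); b,_=blobs(cv2.inRange(hsv,(50,120,60),(80,255,255))>0,10); print(c,[x[:2] for x in b if 130<x[0][1]<270])
"
```

```text
t: 50.15
position: [0.6232, 0.0042, 0.1143]
ee_rot: [3.136, -0.002, 1.419]
force: [-0.1, 0.3, -0.2]
width: 0.0115
t: 50.75
position: [0.6231, 0.0042, 0.1749]
ee_rot: [3.136, -0.002, 1.419]
force: [0.6, 0.1, 0.1]
width: 0.0395
t: 51.35
position: [0.6225, 0.2093, 0.2147]
ee_rot: [3.137, -0.005, 1.425]
force: [-0.3, -0.1, -0.4]
width: 0.0003
t 51.35 pos [0.6225 0.2093 0.2147] rpy [179.74  -0.26  81.63] F [-0.3 -0.1 -0.4] w 0.0003
top [(array([355. , 230.6]), 107)]
scene [(array([280.9, 161.8]), 25)]
```

View pics/w1.png

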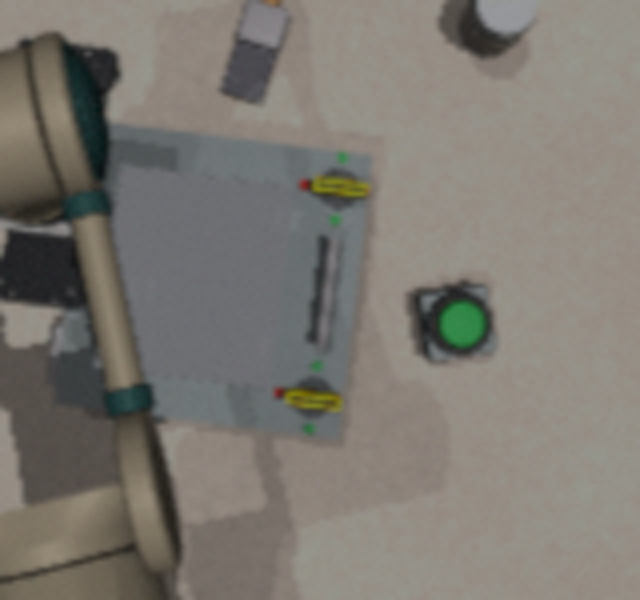

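View pics/w2.png

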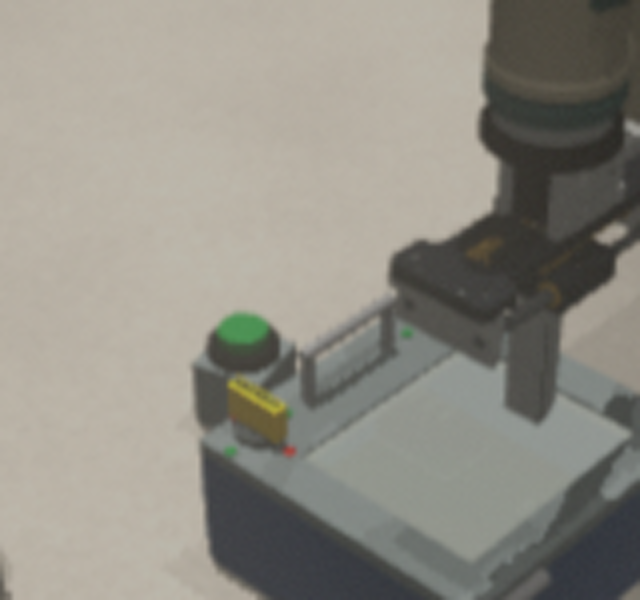

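Run:
```python
from h import *
p=back("top",(355,230.6),.084)+[.002,0,0];print(p,((p-observe()['position'])*100).round(1))
```

```text
[ 0.50727295 -0.09983007  0.084     ] [-11.6 -30.3 -13.1]
```

```bash
python3 -m crank '[[-1.8,-4.6,0,0,0,0],[-3.6,-9.2,0,0,0,0],[-5.4,-13.8,0,0,0,0],[-7.2,-18.4,0,0,0,0],[-9,-23,-1,0,0,0],[-10.4,-27,-3,0,0,0],[-11.6,-30.3,-6,0,0,0],[-11.6,-30.3,-10,0,0,0]]'; python3 -m crank '[[0,0,0,0,0,0],[0,0,0,0,0,0]]'
```

```text
t: 52.35
position: [0.5067, -0.1057, 0.1158]
ee_rot: [3.132, 0.002, 1.412]
force: [1.4, 0.1, 0.4]
width: 0.0004
t: 52.55
position: [0.5063, -0.1071, 0.1163]
ee_rot: [3.132, 0.003, 1.41]
force: [0.5, -0.5, 0.4]
width: 0.0001
```

```bash
python3 -m crank '[[0.1,0.7,-1,0,0,0],[0.1,0.7,-2,0,0,0],[0.1,0.7,-3,0,0,0],[0.1,0.7,-3.6,0,0,0],[0.1,0.7,-3.6,0,0,0]]'; python3 -c "
from h import *
st()
shot('x2','scene',(220,80,380,230),4)"
```

```text
t: 53.05
position: [0.5066, -0.0995, 0.0792]
ee_rot: [3.134, 0.002, 1.411]
force: [0.1, 0.6, -0.6]
width: 0.0004
t 53.05 pos [ 0.5066 -0.0995  0.0792] rpy [1.7957e+02 1.4000e-01 8.0830e+01] F [ 0.1  0.6 -0.6] w 0.0004
```

View pics/x2.png

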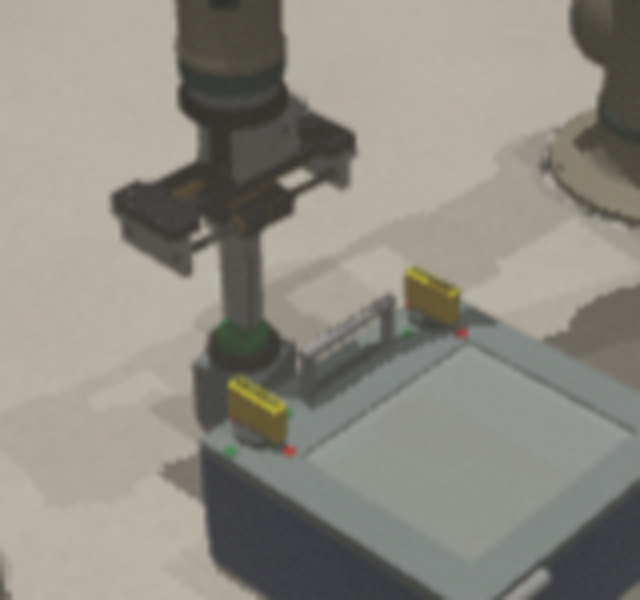

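Fingers stand just on the button's centre (scene ~280,163), both wings red/locked. Press gently.

```bash
python3 -m crank '[[0,0,-0.3,0,0,0],[0,0,-0.6,0,0,0],[0,0,-0.8,0,0,0],[0,0,-0.8,0,0,0]]';python3 -m crank '[[0,0,-0.2,0,0,0],[0,0,-0.4,0,0,0],[0,0,-0.4,0,0,0]]'
```

```text
t: 53.5
position: [0.5077, -0.0998, 0.0721]
ee_rot: [3.132, 0.003, 1.41]
force: [0.4, 0.4, 3.6]
width: 0.0005
t: 53.8
position: [0.5077, -0.0998, 0.0687]
ee_rot: [3.131, 0.003, 1.41]
force: [-0.7, 1.2, 8.1]
width: 0.0007
```

```bash
python3 -m crank '[[0,0,-0.15,0,0,0],[0,0,-0.3,0,0,0],[0,0,-0.3,0,0,0],[0,0,-0.3,0,0,0]]'
```

```text
t: 54.2
position: [0.5078, -0.0999, 0.0685]
ee_rot: [3.13, 0.003, 1.41]
force: [-4.9, 2.1, 22.3]
width: 0.0003
```

Firm stop (22 N, no further travel): fully down. Release, retreat and check.

```bash
python3 -m crank '[[0,0,2,0,0,0],[0,0,5,0,0,0],[0,0,9,0,0,0],[0,0,12,0,0,0],[-4,-3,14,0,0,0],[-8,-6,14,0,0,0],[-12,-10,14,0,0,0],[-16,-14,14,0,0,0]]';python3 -m crank '[[0,0,0,0,0,0],[0,0,0,0,0,0],[0,0,0,0,0,0]]'
python3 - <<'E'
from h import *
st()
shot('y1','top',(160,110,460,280),2.6);shot('y2','scene',(190,90,390,240),4)
for c in M:
  im=vision.grab_frame(c);hsv=cv2.cvtColor(im,cv2.COLOR_RGB2HSV)
  for lo,hi in(((22,150,80),(35,255,255)),((50,120,60),(80,255,255))):
    b,_=blobs(cv2.inRange(hsv,lo,hi)>0,10); print(c,[x[:2] for x in b if 130<x[0][1]<270])
  for n in("spray_can","brush","scrap_bin"):print(n,spotter.boxes_of(c,n)[:1])
E
```

```text
t: 55.0
position: [0.3579, -0.2287, 0.2083]
ee_rot: [3.13, 0.003, 1.412]
force: [0.6, -1.0, 0.6]
width: 0.0004
t: 55.3
position: [0.3584, -0.2279, 0.2079]
ee_rot: [3.13, 0.002, 1.412]
force: [-0.1, 0.4, -0.1]
width: 0.0005
t 55.3 pos [ 0.3584 -0.2279  0.2079] rpy [1.7934e+02 1.4000e-01 8.0920e+01] F [-0.1  0.4 -0.1] w 0.0005
top [(array([324.6, 196.3]), 46), (array([317.7, 249.3]), 51)]
top [(array([355. , 230.5]), 108)]
spray_can [{'xy': [364.2, 154.2], 'score': 0.78}]
brush [{'xy': [302.2, 159.3], 'score': 0.62}]
scrap_bin [{'xy': [178.7, 236.9], 'score': 0.59}]
scene [(array([327.4, 150.6]), 17), (array([283.9, 179.4]), 27)]
scene [(array([280.4, 161.7]), 49)]
spray_can [{'xy': [208.2, 211.7], 'score': 0.59}]
brush [{'xy': [267.5, 260.0], 'score': 0.92}]
scrap_bin [{'xy': [481.1, 263.3], 'score': 0.66}]
```

View pics/y1.png

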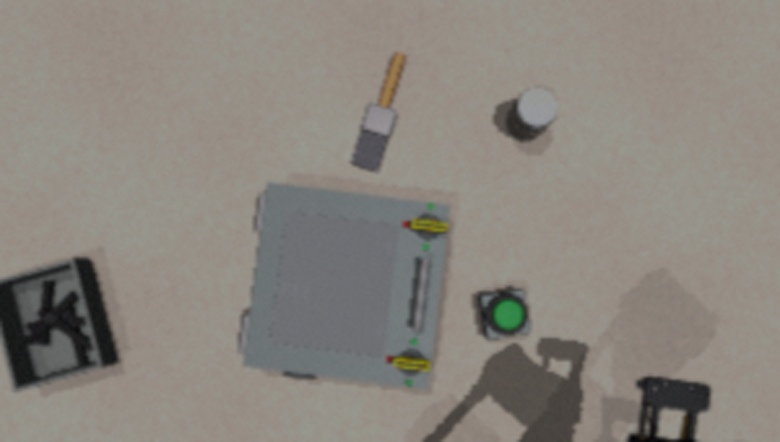

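View pics/y2.png

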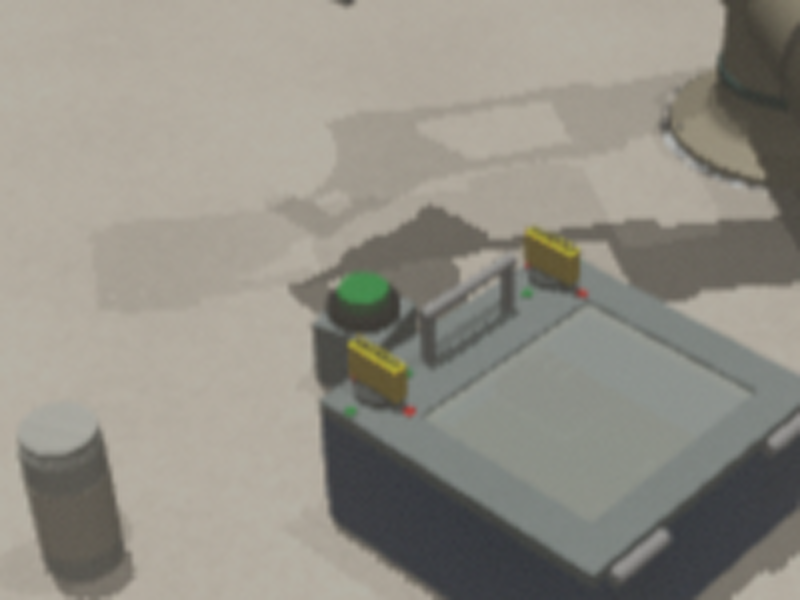

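Both views match the start: wings on the red dots, panel flat, button up, and the can, brush and bin in place. No housings are left on the bench.

```bash
python3 -c "
from plant import hand_in
print(hand_in())"
```

```text
the job is handed in; nothing more can be done
None
```

I ran the full sequence and handed the job in at about t = 55 s; no verdict was reported.

**What I did:** I turned both cams to unlocked and opened the panel to about 1.69 rad. I then set the three loose housings on the chamber floor, shut the panel and turned both cams back to locked. Only then did I press the button, down to a hard stop at 22 N, and let it come back up.

**Last checks**
- **Fasteners, panel and button:** in both cameras, wings and button are within about 0.5 px of where they were at the start, with the wings at the red dots and the panel flat.
- **Can, brush and bin:** these are within the networks' noise, about 2 px.
- **Housings:** before shutting the panel they stood at about (−17, 68), (56, −63) and (−54, −61) mm from the floor's centre. I did not check them again through the closed window.

**What disagreed**
- **TCP height:** the fingertips were really about 32 mm higher than the TCP reading and the stated tip offset gave. My first grip on the near cam closed above it on nothing. I measured the error by touching the wing top and allowed for it from then on.
- **Scene camera:** the housing fits from this camera were poor, so I relied on the top camera.
- **First housing:** after I placed it, it moved about 25 mm towards the hinge wall. It stayed within limits, so I left it.

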